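Deburr small parts in ceramic media and close the pot

ROBOT

A 6-joint arm with a two-finger parallel gripper is mounted at the origin on a cart in front of the work surface, level with it; the furniture and walls round the work are solid. World frame = base frame: x ahead of the robot, y to its left, z up, the work surface at z = 0. Lengths are in m, angles in rad, forces in N, time in s.
With the tool pointing down it reaches from about 0.25 to 0.775 m from the base axis. Payload 4 kg.
Tool frame: the origin (TCP) lies between the finger pads; the fingertips stand 14 mm ahead of it and the grasp point (between the pads) lies 5 mm behind it; z points along the fingers, y is the line along which they close (so a half turn about z gives the same grasp; the last joint's range is limited). The gripper opens to 94 mm and grips with 3 to 60 N. Pads are 16 mm wide; open, the fingers measure 119 mm over their backs; the gripper's body (75 mm by 177 mm) begins 78 mm behind the grasp point.
Start: joints at [1.06, 0.087, 1.371, -0, 1.684, -0.103], TCP at [0.218, 0.505, 0.22] pointing down, gripper open.
Joint ranges: [-3.1, 3.1], [-0.76, 2.03], [0.27, 2.55], [-1.08, 4.22], [0.17, 2.65], [-2.57, 2.57]. Speed limits (rad/s): [2.79, 2.79, 3.14, 3.14, 3.14, 3.14].

INTERFACE

Orientations are given as [roll, pitch, yaw] about the fixed x, y, z axes, in that order (R = Rz(yaw) Ry(pitch) Rx(roll)).
In Python, from bench import robot, snapshot gives the robot as it stands.
- The arm moves only by the tool carry_out, never from a script. Its argument "motion" is text: rows parted by semicolons, each of 4 numbers parted by spaces: the shift along the tool's x, y, z each as a share of 0.15 m, from -1 to 1, then the turn about the tool's z as a share of 180 degrees, from -1 to 1. A call has exactly 8 rows; each row is the pose to reach, as a shift and turn from the pose commanded when the call began, along the tool's axes at that moment, turning the shorter way round; what a row does not reach only later rows make up. A row lasts 1/10 s, in which the tool goes at most 50 mm and 8.59 degrees, less where a joint would pass 70% of its speed; a pose out of reach is approached as far as the arm can. A call with a number of a shift or a turn outside -1 to 1 is refused whole. A call with a gripper value outside its range is refused whole. "grip" is the opening, from -1 (shut) to 1 (fully open), set as the call begins (left out, the last holds). The fingers move at their own pace and stop on an object; the grip force is fixed at half the most. Time passes only in rows, so rows that repeat a pose let the fingers close, or fill a call up. It gives the time, the measured TCP pose, the force, the opening and the grip force at its end, in the units of the state.
- robot.get_obs(): the state, without advancing time (a new reading comes with each control period).
- snapshot(name): name is "scene" or "side" or "wrist"; returns a dict with "image" (384x512x3 uint8, red, green, blue), "fx", "fy", "cx", "cy" (pixels), "distortion" ([k1, k2, p1, p2, k3] as OpenCV has them; the pictures are not rectified), "pose" (4x4, takes a point from camera to world coordinates); the wrist camera has in their place "hand_eye" (4x4, takes a point from camera to tool coordinates, whose origin is the TCP and whose axes are the flange's). Camera axes: x right, y up, looking along -z (the intrinsics and any distortion apply to the point x, -y, -z); pixel columns grow to the right and rows downward; lengths in m; the calibration is good to about 2 mm. A picture is of the moment at which its call begins: read the wrist's pose just before it. There is no depth.
- robot.close_job(): hands the job in; it is judged then, once.
The state is a dict: "time": time; "joint_positions": joint angles; "qvel": joint speeds; "joint_torque": joint torques, N m; "tool_pos": TCP position; "ee_rot": TCP orientation; "wrist_force": force on the tool from outside, world axes, zero at the start; "wrist_torque": the same for the moment, N m; "width": finger opening in m; "finger_force": force on a finger pad.
Only numpy, scipy, OpenCV 4.12 (cv2) and the standard library are available. Lean on these libraries where they do the work, as an engineer would, in place of code of your own. Each camera call takes 0.05 s, during which the arm holds its last target. There are 200 camera calls.

TASK

Put every steel bush and nut lying on the table in front into the pot of ceramic balls, then take the stirring rod from its rest and stir them through the balls with its tip down near the pot's floor, at least three full rounds about half way out from the middle. Hang the rod back upright in its rest, put the lid squarely on the pot and swing the keeper fully home over it, with all the balls and parts left inside.

Things in the scene. Friction and masses are not known exactly. Their poses are not given: they have to be found in the camera images.
- media_pot: fixed round open steel pot with nine loose ceramic balls: 136 mm across (138 at the rim), 70 mm tall, inside 128 mm across, floor 6 mm thick. Origin at the centre of its underside on the table, z up; +x points to the keeper post, 16 mm thick and 79 mm tall, standing 90 mm from the pot's centre
- keeper (a joint): swing keeper: flat steel arm on the post's top, turning about a vertical axis; rad. 0 = home at its stop, arm pointing from the post at the pot's centre, over the lid's edge; larger = swung aside towards the pot's -y (starts 1.3 to 1.9, stop 2.2). Arm 14 mm wide, 81 to 89 mm above the table, 5 mm clear of a seated lid's disc. Moves at about 1 N at the pin and stays where left
- keeper_pin (a point): point on the keeper's upright black finger pin, 12 mm in diameter and 32 mm tall (89 to 121 mm above the table), 44 mm from the hinge axis; this point is on the pin's axis 105 mm above the table. With the keeper home the pin stands 46 mm from the pot's centre
- keeper_hinge (a point): point on the keeper's vertical hinge axis, 81 mm above the table (top of the post); the axis stands 90 mm along the pot's +x from its centre
- pot_lid: loose round aluminium lid lying knob up: disc 144 mm across, 6 mm thick; below it a locating lip 114 mm across, 6 mm deep, that goes inside the pot; on top a black round knob 24 mm in diameter, 33 mm tall. Origin at the centre of the lip's underside, z up; disc top at 12 mm, knob 12 to 45 mm. Seated, its origin is 64 mm above the pot's origin. About 0.16 kg
- stirring_rod: stirring rod that hangs upright in the rest: round steel shank 12 mm in diameter with a rounded tip, flat collar 36 mm across from 84 to 90 mm above the tip, square wooden handle 24 x 24 mm (sides along the rod's x and y) from 90 to 145 mm above the tip. Origin at the tip (lower end), z up along the rod to the handle. About 0.13 kg
- rod_rest: fixed grey stand from which the rod hangs by its collar: level top plate 62 x 54 mm, top 96 mm up, with an 22 mm wide slot open to the stand's -x; column at its +x; foot plate 80 x 60 x 6 mm. Lips 4 mm thick rise 5 mm above the plate on both sides of the slot's mouth, 24 mm in -x of the seat: lift the rod over them, then slide it along x. Origin on the table under the seat, z up
- rest_seat (a point): the seat: point on the slot's centre line, level with the top plate's top (96 mm above the table), where the rod's axis belongs, collar lying on the plate; the tip then hangs 12 mm above the table
- bush_a: plain steel flanged guide bush standing on the table on its flange: flange 26 mm across and 6 mm thick at the bottom, body 20 mm across above it, 22 mm tall, bored through; 40 g. Origin at the centre of the flange's underside, z up the bore. May be absent (None throughout)
- bush_b: plain steel flanged guide bush standing on the table on its flange: flange 26 mm across and 6 mm thick at the bottom, body 20 mm across above it, 22 mm tall, bored through; 40 g. Origin at the centre of the flange's underside, z up the bore. May be absent (None throughout)
- bush_c: plain steel flanged guide bush standing on the table on its flange: flange 26 mm across and 6 mm thick at the bottom, body 20 mm across above it, 22 mm tall, bored through; 40 g. Origin at the centre of the flange's underside, z up the bore. May be absent (None throughout)
- nut_a: plain steel hexagon nut lying flat, 19 mm across the flats, 22 mm across the corners, 10 mm tall, 15 g. Origin at the centre of its underside, z up. May be absent (None throughout)
- nut_b: plain steel hexagon nut lying flat, 19 mm across the flats, 22 mm across the corners, 10 mm tall, 15 g. Origin at the centre of its underside, z up. May be absent (None throughout)
- bead_0_center (a point): centre of one of the nine white ceramic balls, 20 mm in diameter, 12 g, loose in the pot
- bead_1_center (a point): centre of one of the nine white ceramic balls, 20 mm in diameter, 12 g, loose in the pot
- bead_2_center (a point): centre of one of the nine white ceramic balls, 20 mm in diameter, 12 g, loose in the pot
- bead_3_center (a point): centre of one of the nine white ceramic balls, 20 mm in diameter, 12 g, loose in the pot
- bead_4_center (a point): centre of one of the nine white ceramic balls, 20 mm in diameter, 12 g, loose in the pot
- bead_5_center (a point): centre of one of the nine white ceramic balls, 20 mm in diameter, 12 g, loose in the pot
- bead_6_center (a point): centre of one of the nine white ceramic balls, 20 mm in diameter, 12 g, loose in the pot
- bead_7_center (a point): centre of one of the nine white ceramic balls, 20 mm in diameter, 12 g, loose in the pot
- bead_8_center (a point): centre of one of the nine white ceramic balls, 20 mm in diameter, 12 g, loose in the pot
There are look-alikes about, which are no part of the job. What is shaped like the bush_b but black or purple is not meant.

How it is judged:
On the way, in this order (a step that is already met when the one before it is completed fails the run):
1. all the bushes and nuts that are present lie in the pot (horizontal distance between each of bush_a, bush_b, bush_c, nut_a, nut_b and media_pot below 0.067 m and z of bush_a in the frame of media_pot between 0 and 0.062 m and z of bush_b in the frame of media_pot between 0 and 0.062 m and z of bush_c in the frame of media_pot between 0 and 0.062 m and z of nut_a in the frame of media_pot between 0 and 0.062 m and z of nut_b in the frame of media_pot between 0 and 0.062 m), for 0.2 s.
2. the rod's tip is under 24 mm above the pot's underside, over 10 mm out on its +y side and within 10 mm of that axis (any three full rounds, either way, pass all four sides) (y of stirring_rod in the frame of media_pot above 0.01 m and x of stirring_rod in the frame of media_pot between -0.01 and 0.01 m and horizontal distance between stirring_rod and media_pot below 0.062 m and z of stirring_rod in the frame of media_pot below 0.024 m).
3. the rod's tip is under 24 mm above the pot's underside, over 10 mm out on its -y side and within 10 mm of that axis (any three full rounds, either way, pass all four sides) (y of stirring_rod in the frame of media_pot below -0.01 m and x of stirring_rod in the frame of media_pot between -0.01 and 0.01 m and horizontal distance between stirring_rod and media_pot below 0.062 m and z of stirring_rod in the frame of media_pot below 0.024 m).
4. the rod's tip is under 24 mm above the pot's underside, over 10 mm out on its +x side and within 10 mm of that axis (any three full rounds, either way, pass all four sides) (x of stirring_rod in the frame of media_pot above 0.01 m and y of stirring_rod in the frame of media_pot between -0.01 and 0.01 m and horizontal distance between stirring_rod and media_pot below 0.062 m and z of stirring_rod in the frame of media_pot below 0.024 m).
5. the rod's tip is under 24 mm above the pot's underside, over 10 mm out on its -x side and within 10 mm of that axis (any three full rounds, either way, pass all four sides) (x of stirring_rod in the frame of media_pot below -0.01 m and y of stirring_rod in the frame of media_pot between -0.01 and 0.01 m and horizontal distance between stirring_rod and media_pot below 0.062 m and z of stirring_rod in the frame of media_pot below 0.024 m).
At the end, for the whole second after the job is handed in: Present parts and all nine balls lie in the pot below its rim; rod hangs in the rest (12 mm of the seat, tip 7-19 mm above the table, tilt < 0.15 rad); lid seated and at rest (10 mm of the pot's axis, 60-68 mm above its origin, tilt < 0.06 rad); keeper below 0.2 rad (all of step 1 and horizontal distance between each of bead_0_center, bead_1_center, bead_2_center, bead_3_center, bead_4_center, bead_5_center, bead_6_center, bead_7_center, bead_8_center and media_pot below 0.067 m and z of bead_0_center in the frame of media_pot between 0 and 0.062 m and z of bead_1_center in the frame of media_pot between 0 and 0.062 m and z of bead_2_center in the frame of media_pot between 0 and 0.062 m and z of bead_3_center in the frame of media_pot between 0 and 0.062 m and z of bead_4_center in the frame of media_pot between 0 and 0.062 m and z of bead_5_center in the frame of media_pot between 0 and 0.062 m and z of bead_6_center in the frame of media_pot between 0 and 0.062 m and z of bead_7_center in the frame of media_pot between 0 and 0.062 m and z of bead_8_center in the frame of media_pot between 0 and 0.062 m and horizontal distance between stirring_rod and rest_seat below 0.012 m and height (world z) of stirring_rod between 0.007 and 0.019 m and angle between stirring_rod's own z axis and vertical below 0.15 rad and horizontal distance between pot_lid and media_pot below 0.01 m and z of pot_lid in the frame of media_pot between 0.06 and 0.068 m and angle between pot_lid's own z axis and vertical below 0.06 rad and linear speed of each of pot_lid, stirring_rod below 0.02 m/s and value of joint keeper below 0.2 rad); the robot touches nothing.
Of bush_a, bush_b, bush_c, nut_a, nut_b only 2 to 4 are there at a start; the rules pass over those that are not, and their reading is None.
At some moment in a run one of bush_a, bush_b, bush_c, nut_a, nut_b, pot_lid may be knocked a few centimetres aside while the robot is not near it.
It also fails if it takes over 210 s, if anything falls off the work surface, if the arm or the gripper's body presses on something with over 40 N, if the wrist force passes 120 N, or if a joint passes its speed limit or range.

## Working session

There is one attempt and no reset: what is moved stays moved. The work goes in short steps, Python scripts to look and compute and a tool call to move; the robot and the scene stay as the last step left them, time stands still between calls to the robot, and variables do not carry over. Pictures are saved under pics/ and viewed, at most 14 in all, crops included, and the job is handed in when it is done.

Besides the shell and the picture viewer there is one more tool, called after "Request:" as name(argument=value, ...) on one line, values as JSON. carry_out: Moves the arm, as the interface text tells. Shift numbers are shares of 0.15 m and turn numbers shares of 180 degrees, none past 1 either way. Its arguments: {"type":"object","properties":{"motion":{"type":"string"},"grip":{"type":"number"}},"required":["motion"]}

```bash
mkdir -p pics && ls && cat > h.py <<'E'
import numpy as np, cv2, pickle
from bench import robot, snapshot
from scipy.spatial.transform import Rotation as R
def tcp():
    o=robot.get_obs(); T=np.eye(4); T[:3,3]=o["tool_pos"]
    e=np.array(o["ee_rot"]); T[:3,:3]=R.from_euler('xyz',e).as_matrix() if e.size==3 else e.reshape(3,3)
    return T,o
def snap(cam,name):
    T,o=tcp(); s=snapshot(cam)
    s["P"]=T@np.array(s["hand_eye"]) if cam=="wrist" else np.array(s["pose"])
    cv2.imwrite(f"pics/{name}.png",cv2.cvtColor(s["image"],cv2.COLOR_RGB2BGR))
    pickle.dump(s,open(f"pics/{name}.pkl","wb")); return s
def load(n): return pickle.load(open(f"pics/{n}.pkl","rb"))
def K(s): return np.array([[s["fx"],0,s["cx"]],[0,s["fy"],s["cy"]],[0,0,1.]]),np.array(s["distortion"],float)
def ray(s,uv):
    k,d=K(s); p=cv2.undistortPoints(np.array([[uv]],float),k,d)[0,0]
    v=s["P"][:3,:3]@np.array([p[0],-p[1],-1.]); return s["P"][:3,3],v/np.linalg.norm(v)
def onz(s,uv,z):
    c,v=ray(s,uv); return c+v*(z-c[2])/v[2]
def proj(s,X):
    k,d=K(s); p=np.linalg.inv(s["P"])@np.append(X,1); q=np.array([[p[0],-p[1],-p[2]]])
    return cv2.projectPoints(q,np.zeros(3),np.zeros(3),k,d)[0][0,0]
def tri(*su):
    A=np.zeros((3,3));b=np.zeros(3)
    for s,uv in su:
        c,v=ray(s,uv);M=np.eye(3)-np.outer(v,v);A+=M;b+=M@c
    X=np.linalg.solve(A,b); return X,[np.linalg.norm(np.cross(X-ray(s,u)[0],ray(s,u)[1])) for s,u in su]
def mv(target,yaw=None):
    """shift and turn shares from commanded(~measured) pose to world target"""
    T,o=tcp(); d=T[:3,:3].T@(np.array(target)-T[:3,3])/0.15
    return d
E
python3 - <<'E'
from h import *
T,o=tcp(); print(o); print(T.round(3))
for c in ("scene","side","wrist"):
    s=snap(c,c+"0"); print(c,s["P"].round(3).tolist(),s["fx"],s["cx"],s["cy"],s["distortion"])
E
```

```text
pics
{'time': 0.0, 'joint_positions': array([ 1.05990423e+00,  8.79689029e-02,  1.37225049e+00, -6.98391511e-06,
        1.68358738e+00, -1.03086975e-01]), 'qvel': array([ 0.00157794, -0.00104552,  0.00175159, -0.0004446 ,  0.00112032,
       -0.00072904]), 'joint_torque': array([ 9.08611237e-04, -3.40192080e+01, -3.02426147e+01,  7.19414558e-02,
        3.28296621e-02, -1.70158528e-04]), 'tool_pos': array([0.21787379, 0.50444425, 0.21829846]), 'ee_rot': array([-3.13938957e+00, -2.20938344e-04,  2.73378651e+00]), 'wrist_force': array([ 0.52622464, -0.27352263,  1.107191  ]), 'wrist_torque': array([-0.00750784,  0.02323573,  0.00182548]), 'finger_force': 0.0, 'width': 0.09385742860796374}
[[-0.918  0.397 -0.001  0.218]
 [ 0.397  0.918 -0.002  0.504]
 [ 0.    -0.002 -1.     0.218]
 [ 0.     0.     0.     1.   ]]
scene [[0.743, 0.497, -0.448, 0.144], [-0.669, 0.534, -0.517, -0.547], [-0.018, 0.684, 0.729, 0.783], [0.0, 0.0, 0.0, 1.0]] 451.6725837116278 256.00251366588066 191.70586944206616 [0.05227642 0.         0.         0.         0.        ]
side [[0.991, 0.054, -0.124, 0.453], [-0.135, 0.432, -0.892, -0.936], [0.005, 0.9, 0.435, 0.517], [0.0, 0.0, 0.0, 1.0]] 373.8621438434362 252.12916934037065 190.03909016812233 [0.01897884 0.         0.         0.         0.        ]
wrist [[0.397, -0.879, -0.265, 0.141], [0.918, 0.379, 0.117, 0.539], [-0.002, -0.29, 0.957, 0.385], [0.0, 0.0, 0.0, 1.0]] 323.48970023995804 254.43702371745786 191.83155514161072 [-0.07790761  0.          0.          0.          0.        ]
```

View pics/scene0.png

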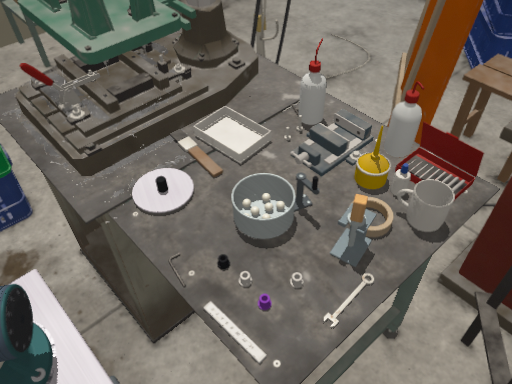

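View pics/side0.png

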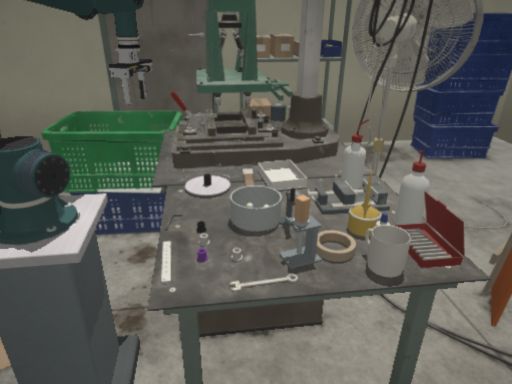

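The scene picture shows the pot (264,205), the lid (163,190) and the rod in its rest (357,215). Pale bushes are at (245,279) and (297,280), with look-alikes in black (223,262) and purple (265,301). Small round things at (192,273), (136,213) and (277,363) could be nuts. I'll enlarge the area to check.

```bash
python3 - <<'E'
from h import *
im=cv2.imread("pics/scene0.png"); 
a=cv2.resize(im[240:375,170:320],None,fx=4,fy=4,interpolation=cv2.INTER_CUBIC)
b=cv2.resize(im[200:227,120:170],(200,108),interpolation=cv2.INTER_CUBIC)
b2=cv2.resize(im[115:150,270:320],(200,140),interpolation=cv2.INTER_CUBIC)
c=np.zeros((540,800,3),np.uint8);c[:540,:600]=a;c[:108,600:]=b;c[120:260,600:]=b2;cv2.imwrite("pics/cropA.png",c)
S=load("scene0")
for uv in [(245,284),(297,285),(192,273),(136,213),(277,363),(264,205),(223,267),(265,306)]: print(uv,onz(S,uv,0).round(3))
E
```

```text
(245, 284) [ 0.44  -0.164  0.   ]
(297, 285) [ 0.515 -0.236  0.   ]
(192, 273) [ 0.378 -0.072 -0.   ]
(136, 213) [0.38  0.145 0.   ]
(277, 363) [ 0.378 -0.321  0.   ]
(264, 205) [ 0.61  -0.036  0.   ]
(223, 267) [ 0.433 -0.104  0.   ]
(265, 306) [ 0.437 -0.227  0.   ]
```

View pics/cropA.png

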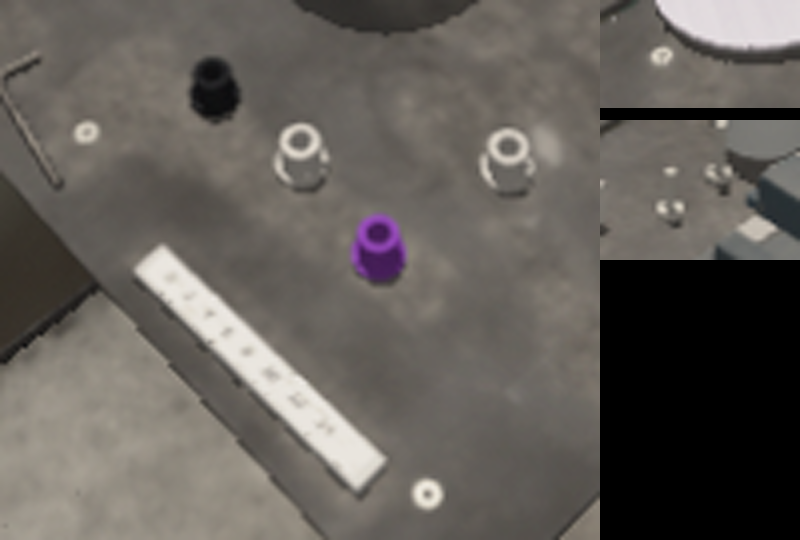

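View pics/wrist0.png

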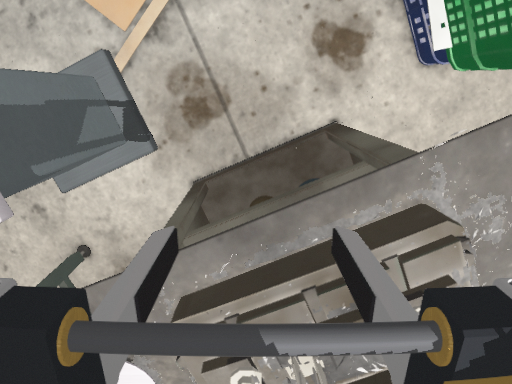

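The enlarged crop shows two pale steel bushes with a step at the flange: (245,279) and (297,280) in the scene picture. Those fit the description. The black (223,262) and purple (265,301) ones don't. The rings at (192,273), (136,213) and (277,363) are flat and only about 13 mm across, so they are washers and not 22 mm nuts. The wrist view shows only the floor and the machine. I'll move over the work to look closer.

Request:
carry_out(motion="-0.05 -0.05 -0.05 0;-0.15 -0.14 -0.05 0;-0.3 -0.27 -0.05 0;-0.45 -0.4 -0.05 0;-0.6 -0.54 -0.05 0;-0.75 -0.67 -0.05 0;-0.9 -0.8 -0.05 0;-0.9 -0.8 -0.05 0")

```text
time: 0.95
tool_pos: [0.2957, 0.3385, 0.2278]
ee_rot: [3.141, 0.002, 2.729]
wrist_force: [-0.6, 0.4, -0.4]
width: 0.0941
finger_force: 0.0
```

Request:
carry_out(motion="-0.1 -0.1 -0.05 0;-0.2 -0.2 -0.05 0;-0.35 -0.31 -0.05 0;-0.5 -0.44 -0.05 0;-0.65 -0.58 -0.05 0;-0.8 -0.7 -0.05 0;-0.9 -0.8 -0.05 0;-0.9 -0.8 -0.05 0")

```text
time: 1.75
tool_pos: [0.3714, 0.1761, 0.2348]
ee_rot: [3.141, 0.001, 2.73]
wrist_force: [-0.7, -1.0, -0.2]
width: 0.0939
finger_force: 0.0
```

Request:
carry_out(motion="-0.1 -0.1 -0.05 0;-0.2 -0.2 -0.05 0;-0.35 -0.31 -0.05 0;-0.5 -0.44 -0.05 0;-0.65 -0.58 -0.05 0;-0.8 -0.7 -0.05 0;-0.9 -0.8 -0.05 0;-0.9 -0.8 -0.05 0")

```text
time: 2.55
tool_pos: [0.4478, 0.0132, 0.2418]
ee_rot: [3.142, -0.0, 2.732]
wrist_force: [0.3, 1.2, 0.9]
width: 0.0941
finger_force: 0.0
```

Request:
carry_out(motion="-0.1 -0.1 -0.05 0;-0.2 -0.2 -0.05 -0.02;-0.35 -0.31 -0.05 -0.04;-0.5 -0.44 -0.05 -0.06;-0.65 -0.58 -0.05 -0.08;-0.8 -0.7 -0.05 -0.1;-0.9 -0.8 -0.05 -0.12;-0.9 -0.8 -0.05 -0.13")

```text
time: 3.35
tool_pos: [0.5244, -0.15, 0.2488]
ee_rot: [3.141, -0.001, -3.14]
wrist_force: [-0.8, 0.3, 0.1]
width: 0.0939
finger_force: 0.0
```

```bash
python3 - <<'E'
from h import *
T,o=tcp(); print(T.round(3),o["time"],o["joint_positions"].round(2))
snap("wrist","w1")
snap("scene","scene1");snap("side","side1")
E
```

```text
[[-1.    -0.002 -0.001  0.524]
 [-0.002  1.     0.001 -0.15 ]
 [ 0.001  0.001 -1.     0.249]
 [ 0.     0.     0.     1.   ]] 3.35 [-0.38  0.07  1.33  0.    1.74 -1.96]
```

View pics/w1.png

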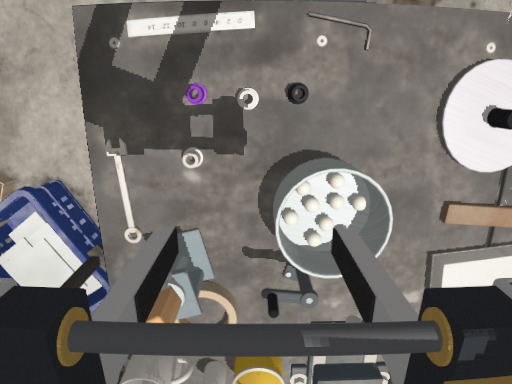

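The wrist view shows both bushes, at (248,98) and (192,158), the purple and black look-alikes, and the washers. It also shows the pot with nine balls (334,222), the keeper (292,297), the rest (195,270) and the lid (490,118). There are no nuts. Next I'll move over the pot for a second wrist view.

Request:
carry_out(motion="-0.05 0.02 -0.05 0;-0.15 0.05 -0.1 0;-0.3 0.1 -0.15 0;-0.45 0.15 -0.2 0;-0.6 0.2 -0.25 0;-0.75 0.25 -0.3 0;-0.9 0.3 -0.3 0;-0.9 0.3 -0.3 0")

```text
time: 4.3
tool_pos: [0.6606, -0.1023, 0.2938]
ee_rot: [3.141, 0.0, -3.138]
wrist_force: [0.0, -0.1, -0.3]
width: 0.0943
finger_force: 0.0
```

```bash
python3 - <<'E'
from h import *
T,o=tcp(); print(T[:3,3].round(3))
snap("wrist","w2")
E
```

```text
[ 0.661 -0.102  0.294]
```

View pics/w2.png

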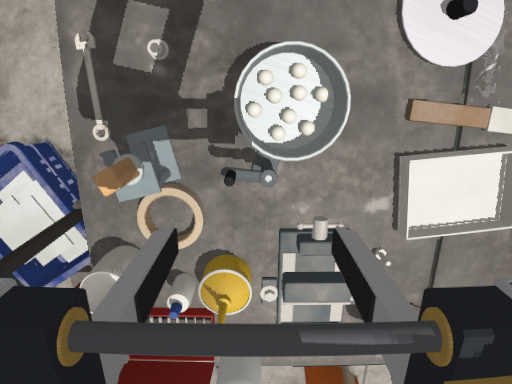

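The second wrist view shows the pot rim (293,100), hinge (268,178), pin (229,178), rest (150,165), rod handle (118,177) and lid (453,20). There are also small bright things at (270,290) and (380,255) by the fixture. I'll enlarge those and measure everything else.

```bash
python3 - <<'E'
from h import *
S,W1,W2,D=load("scene0"),load("w1"),load("w2"),load("side0")
for n,s,uv in [("W2a",W2,(270,290)),("W2b",W2,(380,255)),("Sa",S,(287.5,137.5)),("Sb",S,(299.5,129)),("Sc",S,(287.7,127.5))]: print(n,onz(s,uv,0).round(3),onz(s,uv,.04).round(3))
i=cv2.imread("pics/w2.png"); j=cv2.imread("pics/scene0.png")
c=np.zeros((560,800,3),np.uint8)
c[:280,:400]=cv2.resize(i[255:325,240:340],(400,280),interpolation=2);c[:280,400:]=cv2.resize(i[225:295,340:440],(400,280),interpolation=2)
c[280:,:400]=cv2.resize(j[110:166,270:350],(400,280),interpolation=2);c[280:,400:]=cv2.resize(i[120:204,70:190],(400,280),interpolation=2)
cv2.imwrite("pics/cropB.png",c)
# bushes: bright blobs
def blobs(s,roi,th=170):
    x0,y0,x1,y1=roi; im=s["image"][y0:y1,x0:x1].astype(int)
    m=((im.min(2)>th)&(im.max(2)-im.min(2)<40)).astype(np.uint8)
    n,l,st,ce=cv2.connectedComponentsWithStats(m)
    return [(st[k,4],(ce[k]+[x0,y0]).round(1)) for k in range(1,n) if st[k,4]>15]
for n,s,r in [("A w1",W1,(232,82,266,114)),("A sc",S,(232,265,258,295)),("B w1",W1,(175,142,208,175)),("B sc",S,(284,266,310,295)),("B w2",W2,(138,30,175,65))]:
    print(n,[blobs(s,r,t) for t in (150,190)])
E
```

```text
W2a [ 0.885 -0.076  0.   ] [ 0.858 -0.078  0.04 ]
W2b [0.821 0.1   0.   ] [0.8   0.083 0.04 ]
Sa [0.819 0.098 0.   ] [0.784 0.065 0.04 ]
Sb [0.868 0.101 0.   ] [0.831 0.068 0.04 ]
Sc [0.849 0.128 0.   ] [0.813 0.093 0.04 ]
A w1 [[(np.int32(214), array([250.3,  97.6]))], [(np.int32(184), array([250.6,  97.4]))]]
A sc [[(np.int32(48), array([244.6, 274.8]))], []]
B w1 [[(np.int32(200), array([192.9, 159.4])), (np.int32(35), array([189.6, 172.9]))], [(np.int32(137), array([193.5, 159.8]))]]
B sc [[(np.int32(48), array([296.8, 276.4]))], []]
B w2 [[(np.int32(115), array([152.7,  46.9]))], [(np.int32(70), array([152.4,  46.6]))]]
```

View pics/cropB.png

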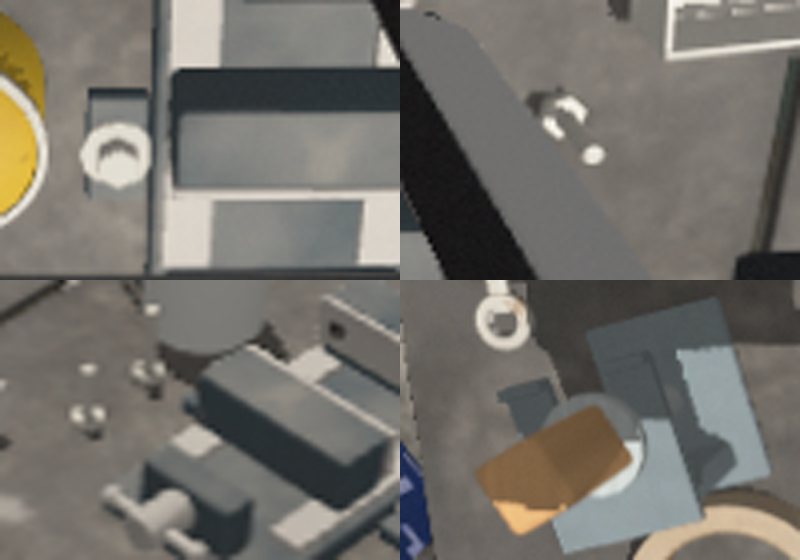

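The crop shows that the ring at (270,290) is the fixture's own nut, and (380,255) is loose bolts out of reach (about 0.82 m away). The bushes are therefore the only parts present. The rest's plate and slot need a closer look. Next I'll triangulate bushes, pot and keeper.

```bash
python3 - <<'E'
from h import *
S,W1,W2,D=load("scene0"),load("w1"),load("w2"),load("side0")
print("A",tri((S,(244.6,274.8)),(W1,(248.5,97.8))), onz(W1,(248.5,97.8),.022).round(4),onz(S,(244.6,274.8),.022).round(4))
print("B",tri((S,(296.8,276.4)),(W1,(193,159)),(W2,(153.,46.9))),onz(W1,(193,159),.022).round(4),onz(S,(296.8,276.4),.022).round(4))
# pot rim: bright ring in w2; outer-edge contour points -> plane z=.07 -> circle fit
im=W2["image"].astype(int)
g=cv2.cvtColor(W2["image"],cv2.COLOR_RGB2GRAY)
def rimfit(s,c0,z,r0=40,r1=75):
    g=cv2.GaussianBlur(cv2.cvtColor(s["image"],cv2.COLOR_RGB2GRAY),(3,3),0).astype(float)
    P=[]
    for a in np.arange(0,2*np.pi,.05):
        best=None
        rr=np.arange(r0,r1,.5); u=c0[0]+rr*np.cos(a); v=c0[1]+rr*np.sin(a)
        q=cv2.remap(g.astype(np.float32),u.astype(np.float32)[None],v.astype(np.float32)[None],1)[0]
        k=q.argmax()
        if q[k]-np.median(q)>30: P.append(onz(s,(u[k],v[k]),z)[:2])
    P=np.array(P)
    for _ in range(6):
        A=np.c_[2*P,np.ones(len(P))]; x=np.linalg.lstsq(A,(P**2).sum(1),rcond=None)[0]
        r=np.sqrt(x[2]+x[0]**2+x[1]**2); e=abs(np.hypot(*(P-x[:2]).T)-r); 
        if len(P)>25: P=P[e<max(.0015,2*e.std())]
    return x[:2].round(4),r.round(4),len(P),e.std().round(5)
for z in (.06,.07,.08): print("pot",z,rimfit(W2,(293,100),z),rimfit(W1,(334,222),z,45,75))
# hinge, pin tops
print("hinge",onz(W2,(268,178),.089),onz(W1,(309,299),.089)); 
print("pin", onz(W2,(229,178),.121))
E
```

```text
A (array([ 0.44447083, -0.1575426 ,  0.02031819]), [np.float64(0.0011309418358616938), np.float64(0.001130941835861815)]) [ 0.4435 -0.1568  0.022 ] [ 0.4447 -0.1591  0.022 ]
B (array([ 0.5171693 , -0.2294104 ,  0.02100774]), [np.float64(0.0014626984476858722), np.float64(0.0034586460684946753), np.float64(0.0024226578929589845)]) [ 0.5165 -0.2257  0.022 ] [ 0.5176 -0.231   0.022 ]
pot 0.06 (array([ 0.5883, -0.0466]), np.float64(0.0591), 37, np.float64(0.00037)) (array([ 0.5909, -0.0538]), np.float64(0.0676), 48, np.float64(0.00039))
pot 0.07 (array([ 0.588, -0.048]), np.float64(0.0576), 37, np.float64(0.00036)) (array([ 0.5866, -0.0565]), np.float64(0.0658), 48, np.float64(0.00039))
pot 0.08 (array([ 0.5877, -0.0495]), np.float64(0.0562), 39, np.float64(0.00039)) (array([ 0.5821, -0.0595]), np.float64(0.0641), 50, np.float64(0.00035))
hinge [ 0.67145855 -0.08595507  0.089     ] [ 0.67114975 -0.085028    0.089     ]
pin [ 0.66335894 -0.12955708  0.121     ]
```

```bash
python3 - <<'E'
from h import *
S,W1,W2,D=load("scene0"),load("w1"),load("w2"),load("side0")
def rim(s,c0,r0,r1):
    g=cv2.GaussianBlur(cv2.cvtColor(s["image"],cv2.COLOR_RGB2GRAY),(3,3),0).astype(np.float32)
    P=[]
    for a in np.arange(0,2*np.pi,.05):
        rr=np.arange(r0,r1,.5,dtype=np.float32); u=(c0[0]+rr*np.cos(a)).astype(np.float32); v=(c0[1]+rr*np.sin(a)).astype(np.float32)
        q=cv2.remap(g,u[None],v[None],1)[0]; k=q.argmax()
        if q[k]-np.median(q)>25: P.append((u[k],v[k]))
    return P
def fit(s,uv,z):
    P=np.array([onz(s,p,z)[:2] for p in uv])
    for _ in range(6):
        A=np.c_[2*P,np.ones(len(P))]; x=np.linalg.lstsq(A,(P**2).sum(1),rcond=None)[0]
        r=np.sqrt(x[2]+x[0]**2+x[1]**2); e=abs(np.hypot(*(P-x[:2]).T)-r)
        if len(P)>25: P=P[e<max(.0015,2*e.std())]
    return x[:2].round(4),r.round(4),len(P),e.std().round(5)
a=rim(W2,(293,101),49,64); b=rim(W1,(334,217),50,68)
for z in (.06,.065,.07,.075): print(z,fit(W2,a,z),fit(W1,b,z))
c=rim(S,(264,200),26,36)
im=W2["image"]
# lid disc: W1 & W2 & scene white blobs
for n,s,c0,z in [("lid w2",W2,(453,10),.012),("lid S",S,(163,190),.012),("lid w1",W1,(490,118),.012)]:
    i=s["image"].astype(int); m=((i.min(2)>175)).astype(np.uint8); nn,l,st,ce=cv2.connectedComponentsWithStats(m)
    k=l[max(0,int(c0[1])-12 if n!="lid w2" else 40), int(c0[0])-25]; print(n,k,st[k],ce[k].round(1))
    cnt=max(cv2.findContours((l==k).astype(np.uint8),cv2.RETR_EXTERNAL,cv2.CHAIN_APPROX_NONE)[0],key=len)[:,0]
    cnt=[p for p in cnt if 1<p[0]<510 and 1<p[1]<382]
    print(fit(s,cnt,z))
E
```

```text
0.06 (array([ 0.5872, -0.0518]), np.float64(0.0639), 59, np.float64(0.00037)) (array([ 0.5898, -0.0546]), np.float64(0.0686), 79, np.float64(0.00033))
0.065 (array([ 0.5871, -0.0525]), np.float64(0.0631), 59, np.float64(0.00036)) (array([ 0.5877, -0.056 ]), np.float64(0.0676), 79, np.float64(0.00032))
0.07 (array([ 0.5871, -0.0532]), np.float64(0.0624), 60, np.float64(0.00033)) (array([ 0.5856, -0.0573]), np.float64(0.0666), 79, np.float64(0.00032))
0.075 (array([ 0.5869, -0.0537]), np.float64(0.0615), 60, np.float64(0.00035)) (array([ 0.5835, -0.0587]), np.float64(0.0657), 79, np.float64(0.00031))
lid w2 1 [ 402    0  103   66 4935] [451.4  30.5]
(array([0.4624, 0.1584]), np.float64(0.0708), 167, np.float64(0.00023))
lid S 0 [     0      0    512    384 187459] [260.4 188.2]
(array([0.1825, 0.0153]), np.float64(0.1098), 21, np.float64(0.00135))
lid w1 7 [ 443   59   69  113 5848] [479.7 117.4]
(array([0.4618, 0.1587]), np.float64(0.0711), 183, np.float64(0.0002))
```

The pot centre is about (0.586,-0.056), and the hinge is 90 mm away as it should be. The lid is at (0.462,0.158), and bush A at (0.444,-0.158) with its top 20 to 22 mm up, which fits. I'll go for bush A with the opening narrowed to clear the black look-alike.

Request:
carry_out(motion="0.1 -0.02 0.05 0;0.2 -0.05 0.15 0;0.3 -0.08 0.25 0;0.4 -0.1 0.35 0;0.5 -0.13 0.45 0;0.6 -0.16 0.52 0;0.72 -0.18 0.58 0;0.72 -0.18 0.58 0", grip=-0.1)

```text
time: 5.15
tool_pos: [0.5474, -0.1317, 0.2067]
ee_rot: [3.141, -0.003, 3.141]
wrist_force: [0.9, -0.8, -0.2]
width: 0.0426
finger_force: 0.0
```

Request:
carry_out(motion="0.1 -0.02 0.05 0;0.2 -0.05 0.15 0;0.3 -0.08 0.25 0;0.4 -0.1 0.35 0;0.5 -0.13 0.45 0;0.6 -0.16 0.52 0;0.72 -0.19 0.58 0;0.72 -0.19 0.58 0")

```text
time: 5.95
tool_pos: [0.4408, -0.1602, 0.12]
ee_rot: [3.141, -0.002, 3.141]
wrist_force: [-0.2, 0.3, -0.5]
width: 0.0425
finger_force: 0.0
```

```bash
python3 - <<'E'
from h import *
T,o=tcp(); print(T[:3,3].round(4),o["width"]); W=snap("wrist","w3")
def blob(s,roi,th=150):
    x0,y0,x1,y1=roi; i=s["image"][y0:y1,x0:x1].astype(int); m=((i.min(2)>th)&(i.max(2)-i.min(2)<40)).astype(np.uint8)
    n,l,st,ce=cv2.connectedComponentsWithStats(m); return [(st[k],(ce[k]+[x0,y0]).round(1)) for k in range(1,n) if st[k,4]>40]
u=proj(W,(.444,-.158,.022)); print(u, mv((.444,-.158,.022)).round(3))
x,y=map(int,u); print(blob(W,(max(0,x-60),max(0,y-60),x+60,y+60)))
E
```

```text
[ 0.4408 -0.1602  0.12  ] 0.04248566644469891
[256.82298533 200.4314529 ] [-0.011  0.016  0.66 ]
[(array([ 83,  16,  10,  18, 102], dtype=int32), array([282.7, 163.7])), (array([ 91,  33,  20,  18, 119], dtype=int32), array([294.2, 181.1])), (array([  0,  54,  20,  11, 104], dtype=int32), array([205.3, 199.3])), (array([ 47,  59,  25,  15, 162], dtype=int32), array([254.3, 206.9])), (array([ 35, 106,  22,  14, 129], dtype=int32), array([241.6, 253.6]))]
```

View pics/w3.png

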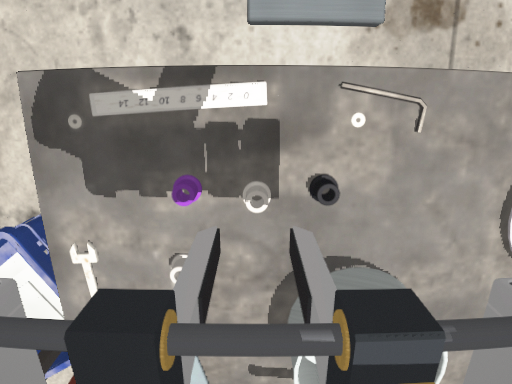

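The wrist view shows bush A at (257,197), within 3 px of its projection and central between the fingers. I'll descend and grip.

Request:
carry_out(motion="-0.02 0.01 0.1 0;-0.02 0.01 0.2 0;-0.02 0.01 0.3 0;-0.02 0.01 0.4 0;-0.02 0.01 0.5 0;-0.02 0.01 0.58 0;-0.02 0.01 0.65 0;-0.02 0.01 0.65 0")

```text
time: 6.8
tool_pos: [0.4451, -0.1584, 0.0218]
ee_rot: [3.14, -0.002, -3.141]
wrist_force: [-0.9, -0.9, -0.2]
width: 0.0422
finger_force: 0.0
```

Request:
carry_out(motion="0 0 0 0;0 0 0 0;0 0 0 0;0 0 0 0;0 0 0 0;0 0 0 0;0 0 0 0;0 0 0 0", grip=-0.9)

```text
time: 7.6
tool_pos: [0.4461, -0.1591, 0.0237]
ee_rot: [-3.141, 0.001, -3.141]
wrist_force: [-0.1, 0.1, 5.0]
width: 0.019
finger_force: 30.0
```

Request:
carry_out(motion="0 0 -0.05 0;0 0 -0.15 0;0 0 -0.3 0;0 0 -0.45 0;0 0 -0.6 0;0 0 -0.75 0;0 0 -0.85 0;0 0 -0.85 0")

```text
time: 8.4
tool_pos: [0.4465, -0.1595, 0.1527]
ee_rot: [-3.14, 0.004, -3.141]
wrist_force: [0.3, -0.8, 0.1]
width: 0.0187
finger_force: 30.0
```

Request:
carry_out(motion="-0.05 0.05 0 0;-0.15 0.14 0 0;-0.28 0.26 0 0;-0.42 0.38 0 0;-0.55 0.5 0 0;-0.66 0.6 0 0;-0.74 0.68 0 0;-0.74 0.68 0 0")

```text
time: 9.2
tool_pos: [0.5568, -0.055, 0.1487]
ee_rot: [3.14, -0.003, -3.138]
wrist_force: [0.3, -0.7, -1.4]
width: 0.0184
finger_force: 30.0
```

Request:
carry_out(motion="0 0 0.05 0;0 0 0.15 0;0 0 0.25 0;0 0 0.35 0;0 0 0.45 0;0 0 0.55 0;0 0 0.6 0;0 0 0.6 0")

```text
time: 10.0
tool_pos: [0.5553, -0.0567, 0.0586]
ee_rot: [3.141, -0.003, -3.141]
wrist_force: [-0.2, 0.9, -0.4]
width: 0.0185
finger_force: 30.0
```

Request:
carry_out(motion="0 0 0 0;0 0 0 0;0 0 0 0;0 0 0 0;0 0 0 0;0 0 0 0;0 0 0 0;0 0 0 0", grip=-0.2)

```text
time: 10.8
tool_pos: [0.5564, -0.0568, 0.0604]
ee_rot: [3.141, -0.0, -3.141]
wrist_force: [-0.8, 0.7, -0.5]
width: 0.0377
finger_force: 0.0
```

Request:
carry_out(motion="0 0 -0.1 0;0 0 -0.2 0;0 0 -0.3 0;0 0 -0.4 0;0 0 -0.5 0;0 0 -0.6 0;0 0 -0.7 0;0 0 -0.7 0")

```text
time: 11.6
tool_pos: [0.5579, -0.0572, 0.1688]
ee_rot: [-3.141, 0.005, -3.141]
wrist_force: [-0.4, 0.3, -0.3]
width: 0.0374
finger_force: 0.0
```

```bash
python3 - <<'E'
from h import *
T,o=tcp(); print(T[:3,3].round(4),o["width"]); W=snap("wrist","w4")
snap("scene","scene2"); print(mv((.517,-.229,.12)).round(3), proj(W,(.517,-.229,.022)))
E
```

```text
[ 0.5579 -0.0572  0.1688] 0.03744665309487355
[ 0.264 -1.147  0.305] [ 80.84573023 141.35107994]
```

View pics/w4.png

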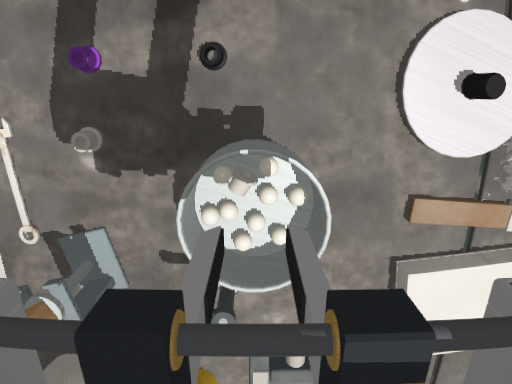

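Bush A lies in the pot at (241,182). Bush B is seen at (86,138), 4 to 5 px from where I predicted. I'll move above it and re-measure.

Request:
carry_out(motion="0.02 -0.07 0 0;0.04 -0.15 0 0;0.06 -0.25 0.02 0;0.08 -0.35 0.05 0;0.1 -0.43 0.1 0;0.12 -0.5 0.15 0;0.13 -0.57 0.15 0;0.13 -0.57 0.15 0")

```text
time: 12.5
tool_pos: [0.5365, -0.1438, 0.1424]
ee_rot: [3.141, -0.001, 3.14]
wrist_force: [0.6, 0.3, -0.5]
width: 0.0376
finger_force: 0.0
```

Request:
carry_out(motion="0.02 -0.07 0 0;0.04 -0.15 0 0;0.06 -0.25 0.02 0;0.08 -0.35 0.05 0;0.1 -0.43 0.1 0;0.12 -0.5 0.15 0;0.13 -0.57 0.15 0;0.13 -0.57 0.15 0")

```text
time: 13.3
tool_pos: [0.517, -0.2292, 0.1198]
ee_rot: [3.141, -0.001, 3.14]
wrist_force: [0.8, 0.5, -0.2]
width: 0.0377
finger_force: 0.0
```

```bash
python3 - <<'E'
from h import *
T,o=tcp(); print(T[:3,3].round(4),o["width"]); W=snap("wrist","w5")
u=proj(W,(.517,-.229,.022)); print(u)
x,y=map(int,u); g=cv2.cvtColor(W["image"],cv2.COLOR_RGB2GRAY)[y-28:y+28,x-28:x+28]
c=cv2.HoughCircles(cv2.resize(g,None,fx=3,fy=3,interpolation=2),cv2.HOUGH_GRADIENT,1,20,param1=80,param2=18,minRadius=25,maxRadius=60)
for q in (c[0][:4] if c is not None else []):
    uv=q[:2]/3+[x-28,y-28]; X=onz(W,uv,.022); print(uv.round(1),q[2]/3,X.round(4),mv((X[0],X[1],.022)).round(3))
cv2.imwrite("pics/cropC.png",cv2.resize(W["image"][y-60:y+60,x-80:x+80,::-1],None,fx=4,fy=4))
E
```

```text
[ 0.517  -0.2292  0.1198] 0.037749999037943495
[254.45243663 196.91466533]
[254.2 191.8] 14.233334 [ 0.5125 -0.2292  0.022 ] [ 0.033 -0.005  0.655]
[252.8 199.8] 8.900001 [ 0.5196 -0.2304  0.022 ] [-0.015 -0.013  0.655]
```

View pics/cropC.png

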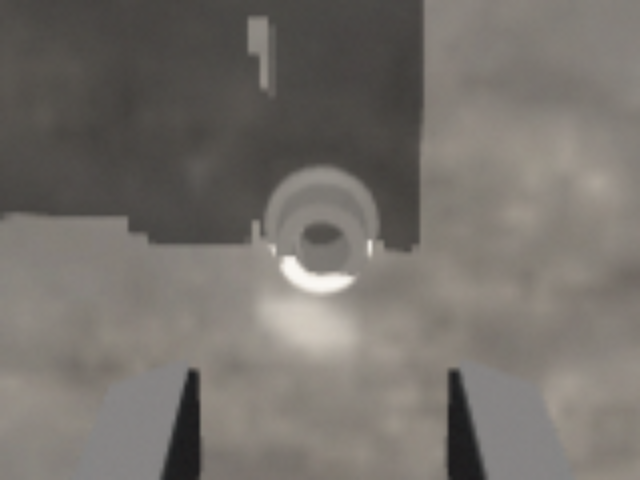

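Crop: the bush sits centred between the fingers at crop (322,235). The flange and top-ring circles agree with the measured point. I'll descend, grip and carry it to the pot.

Request:
carry_out(motion="0 0 0.1 0;0 0 0.2 0;0 0 0.3 0;0 0 0.4 0;0 0 0.5 0;0 0 0.58 0;0 0 0.65 0;0 0 0.65 0")

```text
time: 14.15
tool_pos: [0.5164, -0.2272, 0.0208]
ee_rot: [3.14, -0.003, -3.141]
wrist_force: [0.7, 0.3, -0.4]
width: 0.0374
finger_force: 0.0
```

Request:
carry_out(motion="0 0 0 0;0 0 0 0;0 0 0 0;0 0 0 0;0 0 0 0;0 0 0 0;0 0 0 0;0 0 0 0", grip=-0.9)

```text
time: 14.95
tool_pos: [0.5182, -0.2283, 0.0239]
ee_rot: [-3.141, 0.002, -3.141]
wrist_force: [-0.1, 0.6, 5.0]
width: 0.0186
finger_force: 30.0
```

Request:
carry_out(motion="0 0 -0.05 0;0 0 -0.15 0;0 0 -0.3 0;0 0 -0.45 0;0 0 -0.6 0;0 0 -0.75 0;0 0 -0.85 0;0 0 -0.85 0")

```text
time: 15.75
tool_pos: [0.5188, -0.2286, 0.1537]
ee_rot: [-3.139, 0.005, -3.141]
wrist_force: [0.9, 0.0, 0.3]
width: 0.0184
finger_force: 30.0
```

Request:
carry_out(motion="-0.02 0.05 0 0;-0.07 0.15 0 0;-0.12 0.25 0 0;-0.16 0.34 0 0;-0.2 0.42 0 0;-0.24 0.5 0 0;-0.27 0.58 0 0;-0.27 0.58 0 0")

```text
time: 16.55
tool_pos: [0.5586, -0.1391, 0.1504]
ee_rot: [3.141, 0.0, -3.139]
wrist_force: [-0.7, -0.4, 0.1]
width: 0.0186
finger_force: 30.0
```

Request:
carry_out(motion="-0.02 0.05 0 0;-0.07 0.15 0 0;-0.12 0.25 0 0;-0.16 0.34 0 0;-0.2 0.42 0 0;-0.24 0.5 0 0;-0.27 0.58 0 0;-0.27 0.58 0 0")

```text
time: 17.35
tool_pos: [0.599, -0.0521, 0.1504]
ee_rot: [3.141, 0.0, -3.139]
wrist_force: [-0.9, 0.5, -0.3]
width: 0.0187
finger_force: 30.0
```

Request:
carry_out(motion="0 0 0.05 0;0 0 0.15 0;0 0 0.25 0;0 0 0.35 0;0 0 0.45 0;0 0 0.53 0;0 0 0.58 0;0 0 0.58 0")

```text
time: 18.15
tool_pos: [0.5975, -0.0537, 0.0617]
ee_rot: [3.141, -0.003, -3.141]
wrist_force: [0.4, -0.5, -0.0]
width: 0.0189
finger_force: 30.0
```

Request:
carry_out(motion="0 0 0 0;0 0 0 0;0 0 0 0;0 0 0 0;0 0 0 0;0 0 0 0;0 0 0 0;0 0 0 0", grip=-0.2)

```text
time: 18.95
tool_pos: [0.5984, -0.0538, 0.0634]
ee_rot: [3.142, -0.0, -3.141]
wrist_force: [-0.2, 0.1, -0.3]
width: 0.0374
finger_force: 0.0
```

Request:
carry_out(motion="0 0 -0.1 0;0 0 -0.2 0;0 0 -0.3 0;0 0 -0.4 0;0 0 -0.55 0;0 0 -0.7 0;0 0 -0.85 0;0 0 -0.9 0")

```text
time: 19.75
tool_pos: [0.5999, -0.0541, 0.2032]
ee_rot: [-3.14, 0.007, -3.141]
wrist_force: [1.0, 0.1, 0.6]
width: 0.0377
finger_force: 0.0
```

Request:
carry_out(motion="-0.05 -0.06 -0.05 0;-0.15 -0.17 -0.15 0;-0.25 -0.3 -0.25 0;-0.37 -0.43 -0.35 0;-0.48 -0.55 -0.45 0;-0.58 -0.67 -0.53 0;-0.67 -0.77 -0.53 0;-0.67 -0.77 -0.53 0")

```text
time: 20.55
tool_pos: [0.6998, -0.1714, 0.2766]
ee_rot: [-3.142, -0.001, 3.14]
wrist_force: [-0.2, -0.4, -0.6]
width: 0.0377
finger_force: 0.0
```

```bash
python3 - <<'E'
from h import *
T,o=tcp(); print(T[:3,3].round(4)); W=snap("wrist","w6"); snap("side","side2"); snap("scene","scene3")
i=cv2.imread("pics/w6.png")[:240,80:400]; s=cv2.imread("pics/side2.png")[180:270,250:370]; q=cv2.imread("pics/scene3.png")[185:275,310:400]
c=np.zeros((600,800,3),np.uint8); c[:420,:560]=cv2.resize(i,(560,420),interpolation=2); c[420:600,:240]=cv2.resize(s,(240,180),interpolation=2)
c[:240,560:]=cv2.resize(q,(240,240),interpolation=2); c[250:430,560:]=cv2.resize(s,(240,180),interpolation=2); cv2.imwrite("pics/cropD.png",c)
E
```

```text
[ 0.6998 -0.1714  0.2766]
```

View pics/cropD.png

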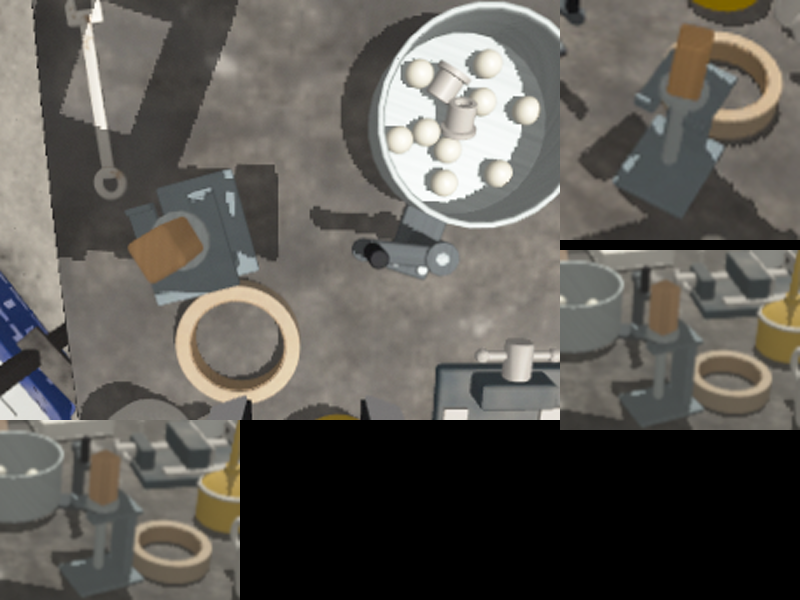

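Both bushes lie in the pot, at crop (450,82) and (460,118). The rod stands in the rest at crop (180,240) with its handle turned. I need a better look to tell which side the slot opens on, so I'll measure coarse positions and look from directly above.

```bash
python3 - <<'E'
from h import *
W=load("w6"); f=lambda x,y:(80+x/1.75,y/1.75)
print("cam",W["P"][:3,3].round(3))
for n,p,z in [("collar",(183,242),.105),("low edge L",(157,303),.096),("low edge R",(238,287),.096),("foot TR",(232,170),.006),("foot BR",(257,270),.006),("darkbox",(128,210),.096),("hinge",(441,259),.089),("pin top",(374,254),.121),("pot rim left",(369,110),.07)]: print(n,onz(W,f(*p),z).round(4))
E
```

```text
cam [ 0.616 -0.171  0.443]
collar [ 0.6589 -0.2442  0.105 ]
low edge L [ 0.6984 -0.2651  0.096 ]
low edge R [ 0.6883 -0.2133  0.096 ]
foot TR [ 0.6181 -0.2258  0.006 ]
foot BR [ 0.6938 -0.209   0.006 ]
darkbox [ 0.6404 -0.2787  0.096 ]
hinge [ 0.672  -0.0857  0.089 ]
pin top [ 0.6641 -0.132   0.121 ]
pot rim left [ 0.5816 -0.1315  0.07  ]
```

Request:
carry_out(motion="0 -0.05 0 0;0 -0.12 0 0;0 -0.2 0 0;0 -0.28 0 0;0 -0.36 0 0;0 -0.42 0 0;0 -0.47 0 0;0 -0.47 0 0")

```text
time: 21.5
tool_pos: [0.6989, -0.2413, 0.2775]
ee_rot: [3.141, -0.0, 3.141]
wrist_force: [-0.3, 0.1, -0.4]
width: 0.0376
finger_force: 0.0
```

```bash
python3 - <<'E'
from h import *
T,o=tcp(); print(T[:3,3].round(4)); W=snap("wrist","w7")
r=lambda im,x0,y0,x1,y1,w,h: cv2.resize(cv2.convertScaleAbs(im[y0:y1,x0:x1],alpha=1.4,beta=15),(w,h),interpolation=2)
I=lambda n: cv2.imread(f"pics/{n}.png")
c=np.zeros((600,800,3),np.uint8); u=proj(W,(.64,-.235,.1)).round().astype(int); print("w7 centre",u)
x0,y0=u[0]-60,max(0,u[1]-60); print("origin",x0,y0)
c[:480,:480]=r(I("w7"),x0,y0,x0+120,y0+120,480,480)
c[:300,490:790]=r(I("scene3"),320,190,395,265,300,300); c[300:600,490:790]=r(I("side0"),265,185,340,260,300,300)
cv2.imwrite("pics/cropE.png",c)
E
```

```text
[ 0.6989 -0.2413  0.2775]
w7 centre [260 120]
origin 200 60
```

View pics/cropE.png

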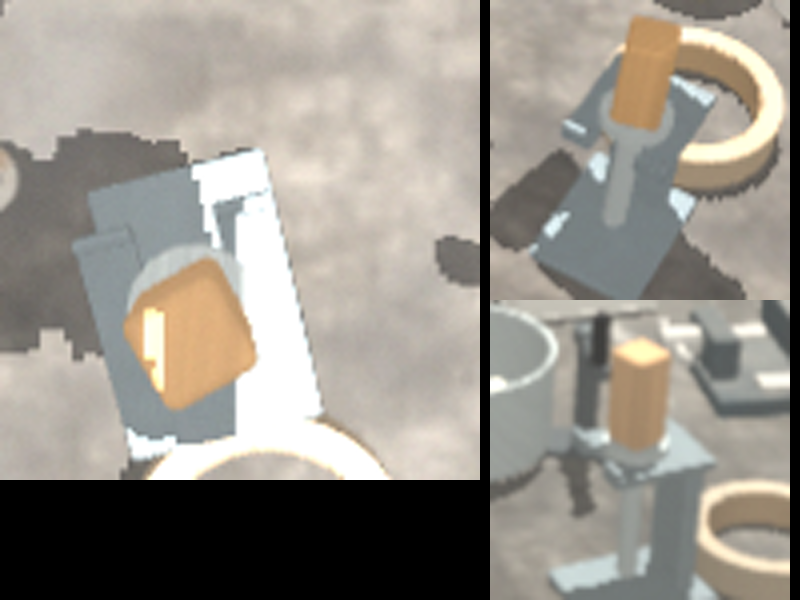

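The enlarged view is clear. The column is on the far side (+X), and the slot opens towards the robot between the two lips at crop (100,235) and (240,195). The stand is turned by about +0.22 rad, and the handle is turned about 30° in the rest. I'll measure both.

```bash
python3 - <<'E'
from h import *
for n,c in [("w7",(247,143)),("w6",(173,140)),("w2",(118,177))]:
    W=load(n); hsv=cv2.cvtColor(W["image"],cv2.COLOR_RGB2HSV)
    m=((hsv[...,0]>5)&(hsv[...,0]<20)&(hsv[...,1]>95)).astype(np.uint8)
    m=cv2.morphologyEx(m,cv2.MORPH_CLOSE,np.ones((3,3),np.uint8))
    k,l,st,ce=cv2.connectedComponentsWithStats(m); i=l[c[1],c[0]]; 
    cnt=max(cv2.findContours((l==i).astype(np.uint8),0,1)[0],key=len); h=cv2.convexHull(cnt)
    print(n,i,st[i],"v levels",np.percentile(hsv[...,2][l==i],[10,50,90]))
    ap=cv2.approxPolyDP(h,2.0,True)[:,0]; 
    for p in ap: print("  ",p,onz(W,p,.157)[:2].round(4),onz(W,p,.102)[:2].round(4))
# scene / side handle top centre
E
```

```text
w7 2 [231 125  33  37 738] v levels [128.7 147.  152. ]
   [252 125] [ 0.6402 -0.2432] [ 0.6452 -0.2436]
   [261 140] [ 0.6534 -0.2353] [ 0.6608 -0.2342]
   [263 150] [ 0.6623 -0.2335] [ 0.6714 -0.232 ]
   [242 161] [ 0.6722 -0.2523] [ 0.6833 -0.2545]
   [231 140] [ 0.6533 -0.2618] [ 0.6607 -0.2658]
   [236 133] [ 0.6472 -0.2573] [ 0.6534 -0.2604]
w6 5 [153 124  43  37 934] v levels [115. 134. 138.]
   [184 124] [ 0.6397 -0.2327] [ 0.6444 -0.2446]
   [195 142] [ 0.6556 -0.2238] [ 0.6633 -0.234 ]
   [185 151] [ 0.6636 -0.2332] [ 0.6728 -0.2452]
   [165 160] [ 0.6716 -0.2519] [ 0.6824 -0.2675]
   [153 140] [ 0.6535 -0.2613] [ 0.6608 -0.2787]
w2 5 [ 93 158  46  38 947] v levels [107. 125. 189.]
   [128 158] [ 0.6344 -0.2236] [ 0.645  -0.2456]
   [138 174] [ 0.6502 -0.2153] [ 0.6637 -0.2358]
   [110 194] [ 0.6707 -0.2459] [ 0.6879 -0.272 ]
   [104 195] [ 0.6718 -0.2523] [ 0.6891 -0.2795]
   [ 93 177] [ 0.6532 -0.2611] [ 0.6672 -0.2898]
```

The handle is turned 27° and its axis is at about (0.658,-0.248). Its top corners fit z = 0.157 in all three views. I'll turn the tool to match and stand above it.

Request:
carry_out(motion="0.03 0 0.05 0.04;0.07 -0.01 0.1 0.08;0.11 -0.02 0.18 0.12;0.15 -0.03 0.26 0.16;0.19 -0.03 0.34 0.2;0.23 -0.04 0.42 0.24;0.27 -0.04 0.5 0.28;0.27 -0.04 0.5 0.32", grip=0.3)

```text
time: 22.35
tool_pos: [0.6573, -0.2447, 0.2007]
ee_rot: [-3.139, -0.004, 2.132]
wrist_force: [1.3, 0.8, -0.5]
width: 0.0614
finger_force: 0.0
```

Request:
carry_out(motion="0 0 0 0.01;0 0 0 0.02;0 0 0 0.02;0 0 0 0.02;0 0 0 0.02;0 0 0 0.02;0 0 0 0.02;0 0 0 0.02")

```text
time: 23.15
tool_pos: [0.6586, -0.2458, 0.2029]
ee_rot: [3.142, -0.0, 2.074]
wrist_force: [0.7, -0.7, 0.2]
width: 0.061
finger_force: 0.0
```

```bash
python3 - <<'E'
from h import *
T,o=tcp(); print(T[:3,:].round(4),o["width"],o["joint_positions"].round(2)); print(mv((.658,-.2475,.129)).round(3))
W=snap("wrist","w8"); hsv=cv2.cvtColor(W["image"],cv2.COLOR_RGB2HSV)
m=((hsv[...,0]>5)&(hsv[...,0]<20)&(hsv[...,1]>95)).astype(np.uint8); u=proj(W,(.658,-.2475,.157)); print(u)
k,l,st,ce=cv2.connectedComponentsWithStats(m); i=l[int(u[1])-3,int(u[0])]; print(i,st[i],ce[i])
cnt=max(cv2.findContours((l==i).astype(np.uint8),0,1)[0],key=len)
for p in cv2.approxPolyDP(cv2.convexHull(cnt),2.5,True)[:,0]: print(p,onz(W,p,.157)[:2].round(4),onz(W,p,.102)[:2].round(4))
E
```

```text
[[-4.823e-01  8.760e-01  0.000e+00  6.586e-01]
 [ 8.760e-01  4.823e-01  1.000e-04 -2.458e-01]
 [ 1.000e-04  1.000e-04 -1.000e+00  2.029e-01]] 0.06102211525225507 [-0.44  0.44  0.97  0.    1.73 -0.94]
[-0.008 -0.009  0.493]
[251.82295365 221.43617311]
4 [ 236  187   34   50 1478] [252.81123139 212.00608931]
[264 187] [ 0.6532 -0.2213] [ 0.6622 -0.2344]
[269 208] [ 0.6636 -0.2329] [ 0.6755 -0.2489]
[267 235] [ 0.6725 -0.2514] [ 0.6866 -0.2723]
[238 235] [ 0.6544 -0.2614] [ 0.6637 -0.2849]
[236 207] [ 0.6432 -0.2433] [ 0.6497 -0.2621]
[240 188] [ 0.6391 -0.2299] [ 0.6446 -0.2451]
```

The handle's top face now lies square in the image, with corners (236,207) to (267,235), centred between the fingers. I'll descend and grip.

Request:
carry_out(motion="-0.01 -0.01 0.08 0;-0.01 -0.01 0.16 0;-0.01 -0.01 0.24 0;-0.01 -0.01 0.32 0;-0.01 -0.01 0.4 0;-0.01 -0.01 0.46 0;-0.01 -0.01 0.5 0;-0.01 -0.01 0.5 0")

```text
time: 24.0
tool_pos: [0.6575, -0.2476, 0.1265]
ee_rot: [-3.14, -0.002, 2.074]
wrist_force: [0.8, 0.1, -0.2]
width: 0.0608
finger_force: 0.0
```

Request:
carry_out(motion="0 0 0 0;0 0 0 0;0 0 0 0;0 0 0 0;0 0 0 0;0 0 0 0;0 0 0 0;0 0 0 0", grip=-0.9)

```text
time: 24.8
tool_pos: [0.6581, -0.2479, 0.1283]
ee_rot: [3.141, 0.0, 2.074]
wrist_force: [0.4, -0.2, 1.6]
width: 0.0243
finger_force: 30.0
```

Request:
carry_out(motion="0 0 -0.01 0;0 0 -0.02 0;0 0 -0.03 0;0 0 -0.04 0;0 0 -0.05 0;0 0 -0.06 0;0 0 -0.07 0;0 0 -0.07 0")

```text
time: 25.6
tool_pos: [0.6581, -0.2479, 0.1389]
ee_rot: [3.141, 0.0, 2.074]
wrist_force: [-0.2, -0.5, -1.6]
width: 0.0242
finger_force: 30.0
```

```bash
python3 - <<'E'
from h import *
T,o=tcp(); print(T[:3,:].round(4),o["width"],o["finger_force"],o["wrist_force"].round(1),o["wrist_torque"].round(2))
for a in (.20,.22,.245):
    d=-np.array([np.cos(a),np.sin(a),0]); print(a,(T[:3,:3].T@d).round(3))
E
```

```text
[[-4.823e-01  8.760e-01  6.000e-04  6.581e-01]
 [ 8.760e-01  4.823e-01 -2.000e-04 -2.479e-01]
 [-5.000e-04  5.000e-04 -1.000e+00  1.389e-01]] 0.02422955282523787 29.97126281261444 [-0.2 -0.5 -1.6] [-0.02  0.06 -0.04]
0.2 [ 0.299 -0.954 -0.001]
0.22 [ 0.28  -0.96  -0.001]
0.245 [ 0.255 -0.967 -0.001]
```

Request:
carry_out(motion="0.01 -0.03 0 0;0.02 -0.07 0 0;0.035 -0.12 0 0;0.05 -0.18 0 0;0.07 -0.25 0 0;0.09 -0.32 0 0;0.11 -0.38 0 0;0.12 -0.42 0 0")

```text
time: 26.4
tool_pos: [0.593, -0.2628, 0.1387]
ee_rot: [3.142, 0.0, 2.074]
wrist_force: [-0.4, 1.0, -2.0]
width: 0.0235
finger_force: 30.0
```

Request:
carry_out(motion="0 0 -0.03 0;0 0 -0.1 0;0 0 -0.2 0;0 0 -0.3 0;0 0 -0.4 0;0 0 -0.5 0;0 0 -0.55 0;0 0 -0.55 0")

```text
time: 27.2
tool_pos: [0.5949, -0.2628, 0.2233]
ee_rot: [3.14, 0.003, 2.074]
wrist_force: [-0.3, -0.2, -1.3]
width: 0.0237
finger_force: 30.0
```

```bash
python3 - <<'E'
from h import *
T,o=tcp(); print(T[:3,3].round(4),o["width"],o["finger_force"],o["wrist_force"].round(1))
s=snap("side","side3"); q=snap("scene","scene4")
c=np.array([.586,-.0565]); th=-.334; px=np.array([np.cos(th),np.sin(th)]); print("start",mv((*(c-0.0*px),T[2,3])).round(3))
# rest check: is the handle colour still at the rest?
for n,S in (("side",s),("scene",q)):
    h=cv2.cvtColor(S["image"],cv2.COLOR_RGB2HSV); m=((h[...,0]>5)&(h[...,0]<20)&(h[...,1]>95)).astype(np.uint8)
    u=proj(S,(T[0,3],T[1,3],T[2,3]+.01)); k,l,st,ce=cv2.connectedComponentsWithStats(m)
    print(n,"pred",u.round(0),[(st[i][4],ce[i].round(0)) for i in range(1,k) if st[i][4]>40 and np.hypot(*(ce[i]-u))<60])
# pot rim in wrist
W=snap("wrist","w9")
E
```

```text
[ 0.5949 -0.2628  0.2233] 0.023709491665281864 29.971210956573486 [-0.3 -0.2 -1.3]
start [ 1.228  0.615 -0.017]
side pred [277. 168.] [(np.int32(183), array([279., 172.]))]
scene pred [349. 192.] [(np.int32(169), array([375., 207.]))]
```

```bash
python3 - <<'E'
from h import *
W=load("w6"); f=lambda x,y:(80+x/1.75,y/1.75); c=np.array([.586,-.0565])
def rel(p,z): 
    X=onz(W,f(*p),z)[:2]-c; return X.round(4),np.hypot(*X).round(4)
print("spot",rel((495,140),.012)); print("spot2",rel((465,150),.012))
for p in [(420,72),(487,65),(482,100),(525,110),(400,140),(427,132),(447,150),(442,182),(497,172)]: print("ball",rel(p,.016))
for p in [(450,82),(460,118)]: print("bush",rel(p,.02))
X=onz(W,f(495,140),.012); print(X.round(4),mv((X[0],X[1],.2233)).round(3))
T,_=tcp(); print((T[:3,:3].T@np.array([1,0,0])).round(4),(T[:3,:3].T@np.array([0,1,0])).round(4))
E
```

```text
spot (array([0.0102, 0.0243]), np.float64(0.0263))
spot2 (array([0.0176, 0.0025]), np.float64(0.0177))
ball (array([-0.0352, -0.0338]), np.float64(0.0488))
ball (array([-0.0407,  0.0136]), np.float64(0.0429))
ball (array([-0.017 ,  0.0115]), np.float64(0.0206))
ball (array([-0.0109,  0.0434]), np.float64(0.0448))
ball (array([ 0.0112, -0.0464]), np.float64(0.0477))
ball (array([ 0.0055, -0.027 ]), np.float64(0.0276))
ball (array([ 0.0178, -0.0118]), np.float64(0.0214))
ball (array([ 0.0406, -0.0142]), np.float64(0.043))
ball (array([0.033 , 0.0262]), np.float64(0.0421))
bush (array([-0.0283, -0.0132]), np.float64(0.0312))
bush (array([-0.0042, -0.0047]), np.float64(0.0063))
[ 0.5962 -0.0322  0.012 ] [ 1.336  0.754 -0.021]
[-0.4823  0.876  -0.0016] [0.876  0.4823 0.0009]
```

Request:
carry_out(motion="0.04 0.02 0 0;0.12 0.07 0 0;0.23 0.13 0 0;0.34 0.19 0 0;0.45 0.25 0 0;0.55 0.31 0 0;0.63 0.36 0 0;0.67 0.38 0 0")

```text
time: 28.15
tool_pos: [0.5957, -0.1449, 0.2212]
ee_rot: [3.141, 0.0, 2.076]
wrist_force: [0.1, -0.1, -0.7]
width: 0.0238
finger_force: 30.0
```

Request:
carry_out(motion="0.08 0.04 0 0;0.18 0.1 0 0;0.29 0.16 0 0;0.4 0.22 0 0;0.5 0.28 0 0;0.6 0.34 0 0;0.65 0.37 0 0;0.67 0.38 0 0")

```text
time: 28.95
tool_pos: [0.5971, -0.0302, 0.221]
ee_rot: [3.142, 0.0, 2.075]
wrist_force: [0.1, 0.2, -0.8]
width: 0.0238
finger_force: 30.0
```

Request:
carry_out(motion="0 0 0.05 0;0 0 0.12 0;0 0 0.2 0;0 0 0.27 0;0 0 0.33 0;0 0 0.38 0;0 0 0.42 0;0 0 0.45 0")

```text
time: 29.75
tool_pos: [0.597, -0.0314, 0.1529]
ee_rot: [-3.141, -0.0, 2.074]
wrist_force: [0.5, -1.1, -1.4]
width: 0.024
finger_force: 30.0
```

Request:
carry_out(motion="0 0 0.02 0;0 0 0.04 0;0 0 0.06 0;0 0 0.09 0;0 0 0.12 0;0 0 0.15 0;0 0 0.17 0;0 0 0.17 0")

```text
time: 30.55
tool_pos: [0.5966, -0.0313, 0.1271]
ee_rot: [-3.141, -0.001, 2.074]
wrist_force: [-0.3, 0.8, -2.8]
width: 0.0238
finger_force: 30.0
```

Request:
carry_out(motion="0.047 -0.055 -0.01 0;0.07 -0.125 -0.01 0;0.064 -0.197 -0.01 0;0.031 -0.262 -0.01 0;-0.024 -0.31 -0.01 0;-0.093 -0.332 -0.01 0;-0.166 -0.326 -0.01 0;-0.231 -0.293 -0.01 0")

```text
time: 31.35
tool_pos: [0.5757, -0.0847, 0.1294]
ee_rot: [-3.141, 0.001, 2.073]
wrist_force: [-0.7, 0.2, -0.9]
width: 0.0238
finger_force: 30.0
```

Request:
carry_out(motion="-0.047 0.055 0 0;-0.07 0.125 0 0;-0.064 0.197 0 0;-0.031 0.262 0 0;0.024 0.31 0 0;0.093 0.332 0 0;0.166 0.326 0 0;0.231 0.293 0 0")

```text
time: 32.15
tool_pos: [0.5973, -0.0308, 0.1299]
ee_rot: [3.14, 0.003, 2.075]
wrist_force: [2.1, -4.1, -1.0]
width: 0.0237
finger_force: 30.0
```

```bash
python3 - <<'E'
from h import *
T,o=tcp(); print(T[:3,3].round(4),o["width"],o["finger_force"],o["wrist_force"].round(1),o["wrist_torque"].round(2))
s=snap("scene","scene5"); d=snap("side","side5"); i=s["image"][160:260,210:340,::-1]; j=d["image"][150:250,200:330,::-1]
cv2.imwrite("pics/cropF.png",np.hstack([cv2.resize(i,(390,300),interpolation=2),cv2.resize(j,(390,300),interpolation=2)]))
E
```

```text
[ 0.5973 -0.0308  0.1299] 0.023663453288814026 29.999699592590332 [ 2.1 -4.1 -1. ] [-1.18 -0.72 -0.01]
```

Request:
carry_out(motion="0.047 -0.055 0 0;0.07 -0.125 0 0;0.064 -0.197 0 0;0.031 -0.262 0 0;-0.024 -0.31 0 0;-0.093 -0.332 0 0;-0.166 -0.326 0 0;-0.231 -0.293 0 0")

```text
time: 33.05
tool_pos: [0.5758, -0.084, 0.1294]
ee_rot: [3.141, -0.001, 2.073]
wrist_force: [0.6, 0.8, -0.7]
width: 0.0238
finger_force: 30.0
```

Request:
carry_out(motion="-0.047 0.055 0 0;-0.07 0.125 0 0;-0.064 0.197 0 0;-0.031 0.262 0 0;0.024 0.31 0 0;0.093 0.332 0 0;0.166 0.326 0 0;0.231 0.293 0 0")

```text
time: 33.85
tool_pos: [0.5963, -0.0301, 0.1295]
ee_rot: [-3.142, -0.0, 2.075]
wrist_force: [-0.6, -0.9, -1.4]
width: 0.024
finger_force: 30.0
```

Request:
carry_out(motion="0.047 -0.055 0 0;0.07 -0.125 0 0;0.064 -0.197 0 0;0.031 -0.262 0 0;-0.024 -0.31 0 0;-0.093 -0.332 0 0;-0.166 -0.326 0 0;-0.231 -0.293 0 0")

```text
time: 34.65
tool_pos: [0.5753, -0.0839, 0.129]
ee_rot: [-3.141, -0.002, 2.073]
wrist_force: [0.2, -0.4, -1.1]
width: 0.024
finger_force: 30.0
```

Request:
carry_out(motion="-0.047 0.055 0 0;-0.07 0.125 0 0;-0.064 0.197 0 0;-0.031 0.262 0 0;0.024 0.31 0 0;0.093 0.332 0 0;0.166 0.326 0 0;0.231 0.293 0 0")

```text
time: 35.45
tool_pos: [0.5963, -0.03, 0.1295]
ee_rot: [3.142, -0.0, 2.075]
wrist_force: [-0.4, -0.2, -1.7]
width: 0.024
finger_force: 30.0
```

Request:
carry_out(motion="0.047 -0.055 0 0;0.07 -0.125 0 0;0.064 -0.197 0 0;0.031 -0.262 0 0;-0.024 -0.31 0 0;-0.093 -0.332 0 0;-0.166 -0.326 0 0;-0.231 -0.293 0 0")

```text
time: 36.25
tool_pos: [0.5755, -0.0843, 0.1291]
ee_rot: [-3.141, -0.001, 2.073]
wrist_force: [0.0, 0.2, -1.7]
width: 0.0238
finger_force: 30.0
```

Request:
carry_out(motion="-0.047 0.055 0 0;-0.07 0.125 0 0;-0.064 0.197 0 0;-0.031 0.262 0 0;0.024 0.31 0 0;0.093 0.332 0 0;0.166 0.326 0 0;0.231 0.293 0 0")

```text
time: 37.05
tool_pos: [0.5963, -0.03, 0.1295]
ee_rot: [3.142, -0.0, 2.075]
wrist_force: [-0.1, -0.4, -0.8]
width: 0.0237
finger_force: 30.0
```

Request:
carry_out(motion="0 0 0 0;0 0 -0.05 0;0 0 -0.12 0;0 0 -0.22 0;0 0 -0.32 0;0 0 -0.44 0;0 0 -0.54 0;0 0 -0.62 0")

```text
time: 37.85
tool_pos: [0.5976, -0.0317, 0.225]
ee_rot: [3.139, 0.002, 2.074]
wrist_force: [-0.1, 0.5, -0.8]
width: 0.0241
finger_force: 30.0
```

Request:
carry_out(motion="-0.04 -0.02 0 0;-0.12 -0.07 0 0;-0.23 -0.13 0 0;-0.34 -0.19 0 0;-0.45 -0.25 0 0;-0.55 -0.31 0 0;-0.63 -0.36 0 0;-0.67 -0.38 0 0")

```text
time: 38.65
tool_pos: [0.595, -0.1488, 0.2217]
ee_rot: [-3.141, -0.001, 2.072]
wrist_force: [-0.2, 0.5, -0.9]
width: 0.0239
finger_force: 30.0
```

Request:
carry_out(motion="-0.08 -0.04 0 0;-0.18 -0.1 0 0;-0.29 -0.16 0 0;-0.4 -0.22 0 0;-0.5 -0.28 0 0;-0.6 -0.34 0 0;-0.65 -0.37 0 0;-0.67 -0.38 0 0")

```text
time: 39.45
tool_pos: [0.5939, -0.2638, 0.2222]
ee_rot: [-3.142, -0.0, 2.073]
wrist_force: [0.3, 0.1, -1.8]
width: 0.0239
finger_force: 30.0
```

```bash
python3 - <<'E'
from h import *
T,o=tcp(); print(T[:3,:].round(4),o["width"],o["finger_force"],o["wrist_force"].round(1),o["wrist_torque"].round(2))
s=snap("scene","scene6"); d=snap("side","side6"); W=snap("wrist","w10")
x,y=T[0,3],T[1,3]
for n,S in (("scene",s),("side",d)): print(n,[proj(S,(x,y,T[2,3]-.1163+h)).round(0) for h in (0,.08,.145)])
i=s["image"][100:300,240:440,::-1]; u=proj(d,(x,y,.17)).astype(int); j=d["image"][u[1]-50:u[1]+100,u[0]-75:u[0]+75,::-1]
cv2.imwrite("pics/cropG.png",np.hstack([cv2.resize(j,(400,400),interpolation=2),cv2.resize(W["image"][:,50:434,::-1],(400,400))]))
print("side crop org",u-[75,50])
E
```

```text
[[-4.810e-01  8.767e-01 -3.000e-04  5.939e-01]
 [ 8.767e-01  4.810e-01  3.000e-04 -2.638e-01]
 [ 4.000e-04 -1.000e-04 -1.000e+00  2.222e-01]] 0.02387638719112007 29.999796152114868 [ 0.3  0.1 -1.8] [-0.07 -0.02  0.01]
scene [array([340., 239.]), array([346., 211.]), array([351., 185.])]
side [array([274., 224.]), array([275., 190.]), array([276., 160.])]
side crop org [200 147]
```

View pics/cropG.png

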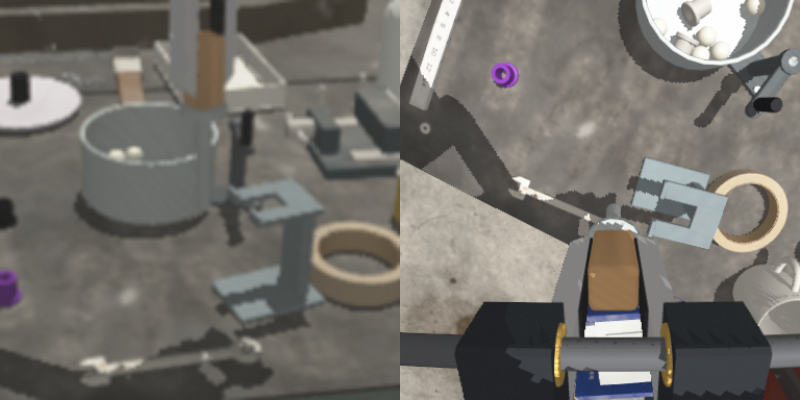

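The picture shows the rod upright in the grip (side crop 205,70 to 200,205), the parts in the pot, the rest's slot clear and the lid still in place. I'll retrace the path into the rest.

Request:
carry_out(motion="0 0 0.05 0;0 0 0.13 0;0 0 0.22 0;0 0 0.32 0;0 0 0.41 0;0 0 0.49 0;0 0 0.55 0;0 0 0.56 0")

```text
time: 40.4
tool_pos: [0.5933, -0.2621, 0.1364]
ee_rot: [-3.14, -0.003, 2.074]
wrist_force: [-0.1, 0.1, -1.3]
width: 0.0238
finger_force: 30.0
```

Request:
carry_out(motion="-0.01 0.04 0 0;-0.03 0.1 0 0;-0.045 0.16 0 0;-0.06 0.21 0 0;-0.075 0.26 0 0;-0.09 0.31 0 0;-0.105 0.37 0 0;-0.12 0.42 0 0")

```text
time: 41.2
tool_pos: [0.6588, -0.2475, 0.1384]
ee_rot: [3.141, -0.0, 2.074]
wrist_force: [-0.2, -0.5, -0.9]
width: 0.0239
finger_force: 30.0
```

Request:
carry_out(motion="0 0 0 0;0 0 0.01 0;0 0 0.02 0;0 0 0.03 0;0 0 0.04 0;0 0 0.05 0;0 0 0.06 0;0 0 0.07 0")

```text
time: 42.0
tool_pos: [0.6579, -0.2479, 0.129]
ee_rot: [3.141, 0.001, 2.074]
wrist_force: [-2.8, 0.9, 5.6]
width: 0.0239
finger_force: 30.0
```

Request:
carry_out(motion="0 0 0 0;0 0 0 0;0 0 0 0;0 0 0 0;0 0 0 0;0 0 0 0;0 0 0 0;0 0 0 0", grip=0.3)

```text
time: 42.8
tool_pos: [0.658, -0.2478, 0.128]
ee_rot: [3.142, -0.0, 2.074]
wrist_force: [-0.2, 0.4, -0.2]
width: 0.0614
finger_force: 0.0
```

Request:
carry_out(motion="0 0 -0.06 0;0 0 -0.14 0;0 0 -0.24 0;0 0 -0.35 0;0 0 -0.48 0;0 0 -0.6 0;0 0 -0.7 0;0 0 -0.7 0")

```text
time: 43.6
tool_pos: [0.6591, -0.2484, 0.2378]
ee_rot: [3.137, 0.006, 2.074]
wrist_force: [1.1, -0.2, -0.3]
width: 0.0607
finger_force: 0.0
```

```bash
python3 - <<'E'
from h import *
T,o=tcp(); print(T[:3,3].round(4))
W=snap("wrist","w11"); hsv=cv2.cvtColor(W["image"],cv2.COLOR_RGB2HSV)
m=((hsv[...,0]>5)&(hsv[...,0]<20)&(hsv[...,1]>95)).astype(np.uint8); u=proj(W,(.6582,-.2475,.157)); print(u)
k,l,st,ce=cv2.connectedComponentsWithStats(m); i=l[int(u[1])-3,int(u[0])]; print(i,st[i],ce[i])
cnt=max(cv2.findContours((l==i).astype(np.uint8),0,1)[0],key=len)
for p in cv2.approxPolyDP(cv2.convexHull(cnt),2.5,True)[:,0]: print(p,onz(W,p,.157)[:2].round(4),onz(W,p,.102)[:2].round(4))
s=snap("scene","scene7")
i=s["image"].astype(int); m=((i.min(2)>165)).astype(np.uint8); nn,l,st,ce=cv2.connectedComponentsWithStats(m[150:230,110:215])
print([(a.tolist(),c.round(1)) for a,c in zip(st[1:],ce[1:]) if a[4]>200])
i=load("scene0")["image"].astype(int); m=((i.min(2)>165)).astype(np.uint8); nn,l,st,ce=cv2.connectedComponentsWithStats(m[150:230,110:215])
print([(a.tolist(),c.round(1)) for a,c in zip(st[1:],ce[1:]) if a[4]>200])
E
```

```text
[ 0.6591 -0.2484  0.2378]
[252.85552423 201.62803555]
0 [     0      0    512    384 194835] [255.62606821 190.82903482]
[511   0] [ 0.7494 -0.0201] [0.7788 0.0141]
[511 383] [ 1.0111 -0.2972] [ 1.0989 -0.3249]
[  0 383] [ 0.5168 -0.5654] [ 0.4942 -0.6529]
[0 0] [ 0.4225 -0.2006] [ 0.3789 -0.2067]
[([22, 18, 62, 44, 1913], array([52.5, 39.9]))]
[([22, 18, 61, 44, 1899], array([52.4, 39.9]))]
```

```bash
python3 - <<'E'
from h import *
W=load("w11"); hsv=cv2.cvtColor(W["image"],cv2.COLOR_RGB2HSV); print(hsv[185:215:6,253].tolist())
m=((hsv[...,0]>5)&(hsv[...,0]<22)&(hsv[...,1]>70)).astype(np.uint8)
k,l,st,ce=cv2.connectedComponentsWithStats(m)
for i in range(1,k):
    if st[i][4]>150 and np.hypot(*(ce[i]-[253,195]))<60:
        print(st[i],ce[i].round(1)); cnt=max(cv2.findContours((l==i).astype(np.uint8),0,1)[0],key=len)
        for p in cv2.approxPolyDP(cv2.convexHull(cnt),2.5,True)[:,0]: print(p,onz(W,p,.157)[:2].round(4),onz(W,p,.102)[:2].round(4))
# upright check in scene7/side: shank tip
d=snap("side","side7"); s=load("scene7")
h=lambda S:cv2.cvtColor(S["image"],cv2.COLOR_RGB2HSV)
for n,S in (("side",d),("scene",s)):
    H=h(S); m=((H[...,0]>5)&(H[...,0]<20)&(H[...,1]>95)).astype(np.uint8); u=proj(S,(.6582,-.2475,.13)); k,l,st,ce=cv2.connectedComponentsWithStats(m)
    print(n,u.round(1),[(st[i].tolist(),ce[i].round(1)) for i in range(1,k) if st[i][4]>60 and np.hypot(*(ce[i]-u))<30])
E
```

```text
[[16, 116, 152], [15, 116, 167], [21, 99, 251], [16, 117, 146], [16, 118, 145]]
[ 238  177   30   43 1179] [252.7 198.2]
[263 177] [ 0.6554 -0.2257] [ 0.6638 -0.2374]
[267 193] [ 0.6646 -0.2357] [ 0.6751 -0.2496]
[266 217] [ 0.674 -0.254] [ 0.6866 -0.272 ]
[240 218] [ 0.6558 -0.265 ] [ 0.6643 -0.2855]
[238 197] [ 0.6459 -0.2498] [ 0.6522 -0.2669]
[241 178] [ 0.6406 -0.2347] [ 0.6457 -0.2485]
side [302.4 208.5] [([297, 196, 13, 26, 270], array([302.8, 208.7]))]
scene [357.7 207.9] [([352, 194, 36, 29, 470], array([365.3, 207.9]))]
```

The rod hangs in the rest. Its handle is at (302.8,208.7) in the side view, against a predicted (302.4,208.5). Its top stays within 4 mm of where it was. On to the lid.

Request:
carry_out(motion="0.06 0 0 0;0.15 0.01 0 0;0.27 0.02 0 0;0.4 0.02 0 0;0.52 0.03 0 0;0.63 0.03 0 0;0.71 0.04 0 0;0.75 0.04 0 0")

```text
time: 44.55
tool_pos: [0.6083, -0.145, 0.2324]
ee_rot: [-3.141, -0.001, 2.075]
wrist_force: [-0.3, 0.1, -1.0]
width: 0.0611
finger_force: 0.0
```

Request:
carry_out(motion="0.06 0 0 0;0.15 0.01 0 0;0.27 0.02 0 0;0.4 0.02 0 0;0.52 0.03 0 0;0.63 0.03 0 0;0.71 0.04 0 0;0.75 0.04 0 0")

```text
time: 45.35
tool_pos: [0.5595, -0.0436, 0.2333]
ee_rot: [3.141, 0.0, 2.075]
wrist_force: [-0.7, -0.9, -0.3]
width: 0.0611
finger_force: 0.0
```

Request:
carry_out(motion="0.06 0 0 0;0.15 0.01 0 0;0.27 0.02 0 0;0.4 0.02 0.05 0;0.52 0.03 0.1 0;0.63 0.03 0.15 0;0.71 0.04 0.2 0;0.75 0.04 0.2 0")

```text
time: 46.15
tool_pos: [0.5098, 0.0577, 0.2016]
ee_rot: [-3.14, -0.001, 2.075]
wrist_force: [0.3, 0.0, -0.3]
width: 0.0613
finger_force: 0.0
```

Request:
carry_out(motion="0.06 0 0.05 0;0.15 0.01 0.1 0;0.27 0.02 0.15 0;0.4 0.02 0.2 0;0.52 0.03 0.25 0;0.63 0.03 0.28 0;0.71 0.04 0.3 0;0.75 0.04 0.3 0")

```text
time: 46.95
tool_pos: [0.4612, 0.1589, 0.1573]
ee_rot: [-3.141, -0.0, 2.075]
wrist_force: [-0.3, 0.9, 1.3]
width: 0.0612
finger_force: 0.0
```

```bash
cat >> h.py <<'E'
def cfit(s,uv,z):
    P=np.array([onz(s,p,z)[:2] for p in uv])
    for _ in range(6):
        A=np.c_[2*P,np.ones(len(P))]; x=np.linalg.lstsq(A,(P**2).sum(1),rcond=None)[0]
        r=np.sqrt(x[2]+x[0]**2+x[1]**2); e=abs(np.hypot(*(P-x[:2]).T)-r)
        if len(P)>25: P=P[e<max(.0015,2*e.std())]
    return x[:2].round(4),r.round(4),len(P),e.std().round(5)
E
python3 - <<'E'
from h import *
T,o=tcp(); print(T[:3,:].round(4),o["joint_positions"].round(2)); W=snap("wrist","w12")
i=W["image"].astype(int); x,y=proj(W,(.462,.1585,.045)).astype(int); print("knob top pred",x,y)
m=(i.max(2)<60).astype(np.uint8); k,l,st,ce=cv2.connectedComponentsWithStats(m)
for a in range(1,k):
    if st[a][4]>100 and np.hypot(*(ce[a]-[x,y]))<60:
        print(st[a],ce[a].round(1)); c=max(cv2.findContours((l==a).astype(np.uint8),0,1)[0],key=len)[:,0]; print(cfit(W,c,.045))
w=(i.min(2)>150).astype(np.uint8); k,l,st,ce=cv2.connectedComponentsWithStats(w); a=1+st[1:,4].argmax(); print(st[a])
c=max(cv2.findContours((l==a).astype(np.uint8),0,1)[0],key=len)[:,0]; c=[p for p in c if 1<p[0]<510 and 1<p[1]<382]; print("disc",cfit(W,c,.012))
print(mv((.462,.1585,.031)).round(3))
E
```

```text
[[-4.831e-01  8.756e-01 -1.100e-03  4.612e-01]
 [ 8.756e-01  4.831e-01 -0.000e+00  1.589e-01]
 [ 5.000e-04 -1.000e-03 -1.000e+00  1.573e-01]] [ 0.22 -0.03  1.61  0.    1.56 -0.29]
knob top pred 254 193
[242 172  26  33 676] [254.8 188.1]
(array([0.4603, 0.1627]), np.float64(0.0137), 51, np.float64(0.00034))
[  183   102   145   144 11524]
disc (array([0.4622, 0.1591]), np.float64(0.0714), 299, np.float64(0.0002))
[-0.007  0.002  0.845]
```

The disc circle (r 71 mm) gives the lid centre as (0.462,0.159), right below the tool. I'll descend and grip the knob.

Request:
carry_out(motion="0 0 0.1 0;0 0 0.22 0;0 0 0.35 0;0 0 0.48 0;0 0 0.6 0;0 0 0.7 0;0 0 0.78 0;-0.005 0 0.83 0")

```text
time: 47.8
tool_pos: [0.4623, 0.1569, 0.0326]
ee_rot: [-3.141, -0.0, 2.074]
wrist_force: [-0.8, -0.1, -0.4]
width: 0.0611
finger_force: 0.0
```

Request:
carry_out(motion="0 0 0 0;0 0 0 0;0 0 0 0;0 0 0 0;0 0 0 0;0 0 0 0;0 0 0 0;0 0 0 0", grip=-0.9)

```text
time: 48.6
tool_pos: [0.4627, 0.1574, 0.0341]
ee_rot: [3.141, 0.0, 2.074]
wrist_force: [-1.3, -0.0, 4.4]
width: 0.0234
finger_force: 30.0
```

Request:
carry_out(motion="0 0 -0.05 0;0 0 -0.15 0;0 0 -0.28 0;0 0 -0.42 0;0 0 -0.56 0;0 0 -0.7 0;0 0 -0.8 0;0 0 -0.85 0")

```text
time: 49.4
tool_pos: [0.4627, 0.1574, 0.1623]
ee_rot: [3.14, 0.0, 2.074]
wrist_force: [0.7, 0.4, -2.2]
width: 0.0232
finger_force: 30.0
```

```bash
python3 - <<'E'
from h import *
T,o=tcp(); print(T[:3,:].round(4),o["width"],o["finger_force"],o["wrist_force"].round(1)); W=snap("wrist","w13")
i=W["image"].astype(int); w=(i.min(2)>150).astype(np.uint8); k,l,st,ce=cv2.connectedComponentsWithStats(w); a=1+st[1:,4].argmax(); print(st[a])
c=max(cv2.findContours((l==a).astype(np.uint8),0,1)[0],key=len)[:,0]; c=[p for p in c if 1<p[0]<510 and 1<p[1]<382]
for z in (.13,.139,.145): print("disc",z,cfit(W,c,z))
# pot rim from earlier views at z .07
def rim(s,c,r0=.058,r1=.078,z=.07):
    g=cv2.GaussianBlur(cv2.cvtColor(s["image"],cv2.COLOR_RGB2GRAY),(3,3),0).astype(np.float32); P=[]
    for t in np.arange(0,2*np.pi,.05):
        uv=np.array([proj(s,(c[0]+r*np.cos(t),c[1]+r*np.sin(t),z)) for r in np.arange(r0,r1,.0005)],np.float32)
        if uv.min()<2 or uv[:,0].max()>509 or uv[:,1].max()>381: continue
        q=cv2.remap(g,uv[:,0][None],uv[:,1][None],1)[0]; j=q.argmax()
        if q[j]-np.median(q)>20 and 2<j<len(q)-3: P.append(uv[j])
    return P
for n in ("w1","w2","w4","w6","w9","w10","scene6","scene0","side0"):
    s=load(n); P=rim(s,(.586,-.0565))
    if len(P)>25: print(n,len(P),cfit(s,P,.07))
E
```

```text
[[-4.823e-01  8.760e-01  1.700e-03  4.627e-01]
 [ 8.760e-01  4.823e-01  5.000e-04  1.574e-01]
 [-4.000e-04  1.700e-03 -1.000e+00  1.623e-01]] 0.023213937752471103 29.999568164348602 [ 0.7  0.4 -2.2]
[  142   116   226   174 20145]
disc 0.13 (array([0.4647, 0.1552]), np.float64(0.0753), 385, np.float64(0.00034))
disc 0.139 (array([0.4628, 0.1587]), np.float64(0.0718), 386, np.float64(0.00032))
disc 0.145 (array([0.4615, 0.161 ]), np.float64(0.0696), 387, np.float64(0.00031))
w1 91 (array([ 0.5856, -0.0574]), np.float64(0.0666), 81, np.float64(0.00018))
w2 96 (array([ 0.5856, -0.0579]), np.float64(0.0666), 87, np.float64(0.00013))
w4 79 (array([ 0.5856, -0.0578]), np.float64(0.0668), 72, np.float64(0.00013))
w6 88 (array([ 0.5856, -0.0575]), np.float64(0.0666), 61, np.float64(0.00016))
w9 27 (array([ 0.5857, -0.0578]), np.float64(0.0667), 25, np.float64(0.00013))
w10 37 (array([ 0.5861, -0.0578]), np.float64(0.0664), 34, np.float64(0.00011))
scene6 102 (array([ 0.5862, -0.0587]), np.float64(0.0666), 92, np.float64(0.00033))
scene0 115 (array([ 0.5864, -0.0584]), np.float64(0.0664), 99, np.float64(0.00032))
side0 30 (array([ 0.5838, -0.0567]), np.float64(0.0666), 28, np.float64(0.00035))
```

The pot centre comes out as (0.5857,-0.0578) from all views, and the lid is held within 1 mm of the tool axis. I'll carry it over the pot.

Request:
carry_out(motion="-0.06 0 0 0;-0.15 0 0 0;-0.27 0 0 0;-0.42 0.01 0 0;-0.56 0.01 0 0;-0.69 0.01 0 0;-0.78 0.01 0 0;-0.83 0.01 0 0")

```text
time: 50.25
tool_pos: [0.5238, 0.0472, 0.1598]
ee_rot: [-3.14, -0.001, 2.072]
wrist_force: [-0.6, -0.5, -2.6]
width: 0.0233
finger_force: 30.0
```

Request:
carry_out(motion="-0.1 0 0 0;-0.22 0 0 0;-0.36 0 0 0;-0.5 0.01 0 0;-0.63 0.01 0 0;-0.74 0.01 0 0;-0.81 0.01 0 0;-0.83 0.01 0 0")

```text
time: 51.05
tool_pos: [0.5855, -0.0606, 0.1607]
ee_rot: [-3.141, -0.0, 2.073]
wrist_force: [0.4, 0.4, -2.1]
width: 0.0231
finger_force: 30.0
```

Request:
carry_out(motion="0 0 0.03 0;0 0 0.07 0;0 0 0.12 0;0 0 0.17 0;0 0 0.21 0;0 0 0.23 0;0 0 0.24 0;0 0 0.24 0")

```text
time: 51.85
tool_pos: [0.585, -0.0594, 0.1248]
ee_rot: [-3.142, -0.0, 2.074]
wrist_force: [-0.7, 0.2, -2.1]
width: 0.0235
finger_force: 30.0
```

```bash
python3 - <<'E'
from h import *
T,o=tcp(); print(T[:3,3].round(4),o["width"],o["finger_force"],o["wrist_force"].round(1)); W=snap("wrist","w14")
i=W["image"].astype(int); w=(i.min(2)>150).astype(np.uint8); k,l,st,ce=cv2.connectedComponentsWithStats(w); a=1+st[1:,4].argmax(); print(st[a])
c=max(cv2.findContours((l==a).astype(np.uint8),0,1)[0],key=len)[:,0]; c=[p for p in c if 1<p[0]<510 and 1<p[1]<382]
z=T[2,3]-.0225; print("disc",z,cfit(W,c,z)); print(mv((.5857,-.0588,.098)).round(3))
E
```

```text
[ 0.585  -0.0594  0.1248] 0.02351684506049201 29.99953418970108 [-0.7  0.2 -2.1]
[  142   116   226   174 20023]
disc 0.102330069810871 (array([ 0.5849, -0.0577]), np.float64(0.0715), 386, np.float64(0.00028))
[0.002 0.005 0.181]
```

Request:
carry_out(motion="0 0 0.02 0;0 0 0.05 0;0 0 0.08 0;0 0 0.11 0;0 0 0.14 0;0 0 0.16 0;0 0 0.17 0;0 0 0.175 0")

```text
time: 52.7
tool_pos: [0.585, -0.0594, 0.0985]
ee_rot: [-3.141, -0.0, 2.074]
wrist_force: [-0.5, 0.7, -1.1]
width: 0.0236
finger_force: 30.0
```

Request:
carry_out(motion="0 0 0.005 0;0 0 0.005 0;0 0 0.01 0;0 0 0.01 0;0 0 0.01 0;0 0 0.01 0;0 0 0.01 0;0 0 0.01 0")

```text
time: 53.5
tool_pos: [0.5853, -0.0594, 0.0981]
ee_rot: [3.141, 0.001, 2.074]
wrist_force: [-2.7, 0.5, 5.9]
width: 0.0231
finger_force: 30.0
```

Request:
carry_out(motion="0 0 0 0;0 0 0 0;0 0 0 0;0 0 0 0;0 0 0 0;0 0 0 0;0 0 0 0;0 0 0 0", grip=0)

```text
time: 54.3
tool_pos: [0.5851, -0.0594, 0.0972]
ee_rot: [3.141, -0.0, 2.074]
wrist_force: [-0.4, 0.6, 0.3]
width: 0.0469
finger_force: 0.0
```

Request:
carry_out(motion="0 0 -0.06 0;0 0 -0.14 0;0 0 -0.24 0;0 0 -0.36 0;0 0 -0.5 0;0 0 -0.64 0;0 0 -0.72 0;0 0 -0.75 0")

```text
time: 55.1
tool_pos: [0.586, -0.0596, 0.2128]
ee_rot: [3.138, 0.003, 2.074]
wrist_force: [0.1, 0.9, -0.6]
width: 0.0471
finger_force: 0.0
```

```bash
python3 - <<'E'
from h import *
T,o=tcp(); print(T[:3,:].round(4)); W=snap("wrist","w15")
i=W["image"].astype(int); w=(i.min(2)>150).astype(np.uint8); k,l,st,ce=cv2.connectedComponentsWithStats(w); a=1+st[1:,4].argmax(); print(st[a])
c=max(cv2.findContours((l==a).astype(np.uint8),0,1)[0],key=len)[:,0]; c=[p for p in c if 1<p[0]<510 and 1<p[1]<382]
print("disc",cfit(W,c,.076),cfit(W,c,.082)); u=proj(W,(.664,-.132,.121)); print("pin pred",u)
m=(i.max(2)<50).astype(np.uint8); k,l,st,ce=cv2.connectedComponentsWithStats(m)
for a in range(1,k):
    if st[a][4]>40 and np.hypot(*(ce[a]-u))<70: print(st[a],ce[a].round(1),onz(W,ce[a],.105).round(4))
S=load("scene0");s=snap("scene","scene8"); cv2.imwrite("pics/cropH.png",np.hstack([cv2.resize(s["image"][120:270,190:390,::-1],(400,300),interpolation=2),cv2.resize(W["image"][...,::-1],(400,300))]))
E
```

```text
[[-4.823e-01  8.760e-01  4.600e-03  5.860e-01]
 [ 8.760e-01  4.823e-01 -8.000e-04 -5.960e-02]
 [-3.000e-03  3.600e-03 -1.000e+00  2.128e-01]]
[  180   107   148   139 11796]
disc (array([ 0.585 , -0.0578]), np.float64(0.0714), 297, np.float64(0.00021)) (array([ 0.5842, -0.0563]), np.float64(0.07), 297, np.float64(0.00021))
pin pred [289.114107  301.0800085]
[293 229  25  95 899] [305.1 279.2] [ 0.6722 -0.112   0.105 ]
[283 278  16  27 289] [290.8 291.1] [ 0.6668 -0.1303  0.105 ]
```

The lid is seated: the disc circle at z = 0.076 has its centre at (0.585,-0.058) with r 71 mm, within 1 mm of the pot's axis. Now the keeper pin, at about (0.664,-0.130).

Request:
carry_out(motion="-0.06 0.02 0 0;-0.15 0.05 0 0;-0.26 0.09 0 0;-0.37 0.13 0 0;-0.48 0.17 0 0;-0.58 0.2 0 0;-0.66 0.23 0 0;-0.66 0.23 0 0")

```text
time: 56.0
tool_pos: [0.6633, -0.1309, 0.2069]
ee_rot: [-3.139, -0.002, 2.072]
wrist_force: [0.3, 0.7, -0.1]
width: 0.0471
finger_force: 0.0
```

```bash
python3 - <<'E'
from h import *
T,o=tcp(); print(T[:3,:].round(4)); W=snap("wrist","w16"); i=W["image"].astype(int)
for X in [(.664,-.1295,.121),(.664,-.1295,.089),(.672,-.0857,.089)]: print(proj(W,X).round(1))
u=proj(W,(.664,-.1295,.121)); m=(i.max(2)<50).astype(np.uint8); k,l,st,ce=cv2.connectedComponentsWithStats(m)
for a in range(1,k):
    if st[a][4]>40 and np.hypot(*(ce[a]-u))<70: print(st[a],ce[a].round(1),onz(W,ce[a],.105).round(4))
x,y=u.astype(int); cv2.imwrite("pics/cropI.png",np.hstack([cv2.resize(W["image"][y-75:y+75,x-100:x+100,::-1],(600,450),interpolation=2)]))
print(mv((.664,-.1295,.109)).round(3))
E
```

```text
[[-4.809e-01  8.768e-01 -3.400e-03  6.633e-01]
 [ 8.768e-01  4.809e-01  7.000e-04 -1.309e-01]
 [ 2.200e-03 -2.700e-03 -1.000e+00  2.069e-01]]
[255.6 200.8]
[255.6 189.8]
[287.3 152.4]
[251 186  15  24 278] [258.1 197.6] [ 0.667  -0.1305  0.105 ]
[-0.002  0.011  0.656]
```

View pics/cropI.png

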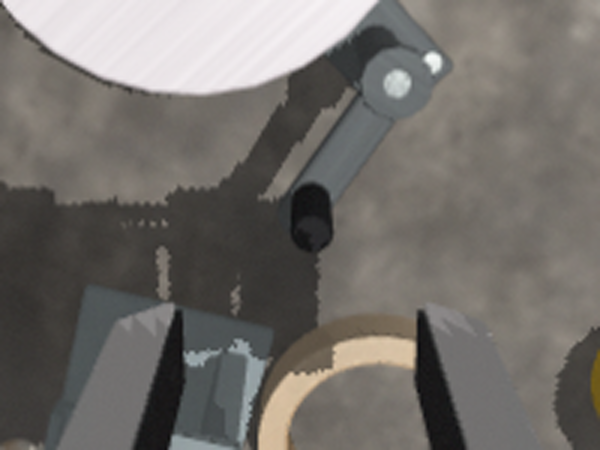

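The crop shows the pin (crop 312,235) between the finger lines and the hinge at (397,83), where predicted. I'll descend around the pin and close.

Request:
carry_out(motion="0 0.015 0.08 0;0 0.015 0.18 0;0 0.015 0.28 0;0 0.015 0.38 0;0 0.015 0.48 0;0 0.015 0.57 0;0 0.015 0.63 0;0 0.015 0.66 0")

```text
time: 56.85
tool_pos: [0.6644, -0.1282, 0.1091]
ee_rot: [-3.14, -0.001, 2.074]
wrist_force: [0.1, 0.5, 0.3]
width: 0.0472
finger_force: 0.0
```

Request:
carry_out(motion="0 0 0 0;0 0 0 0;0 0 0 0;0 0 0 0;0 0 0 0;0 0 0 0;0 0 0 0;0 0 0 0", grip=-0.9)

```text
time: 57.65
tool_pos: [0.6653, -0.1284, 0.1114]
ee_rot: [3.141, 0.001, 2.074]
wrist_force: [0.4, 0.6, 2.5]
width: 0.0113
finger_force: 30.0
```

Request:
carry_out(motion="0.02 -0.025 0 0;0.043 -0.047 0 0;0.069 -0.066 0 0;0.096 -0.083 0 0;0.125 -0.097 0 0;0.155 -0.107 0 0;0.186 -0.115 0 0;0.218 -0.118 0 0")

```text
time: 58.45
tool_pos: [0.6347, -0.1099, 0.1113]
ee_rot: [3.14, 0.005, 2.073]
wrist_force: [2.6, -1.6, 0.3]
width: 0.0113
finger_force: 30.0
```

Request:
carry_out(motion="0.032 0 0 0;0.064 0.003 0 0;0.095 0.01 0 0;0.125 0.02 0 0;0.154 0.033 0 0;0.182 0.05 0 0;0.21 0.071 0 0;0.232 0.09 0 0")

```text
time: 59.25
tool_pos: [0.6227, -0.0701, 0.111]
ee_rot: [-3.13, -0.009, 2.074]
wrist_force: [-12.9, 0.5, 10.3]
width: 0.0089
finger_force: 28.6
```

```bash
python3 - <<'E'
from h import *
T,o=tcp(); print(T[:3,3].round(4),o["wrist_force"].round(1)); h=np.array([.672,-.0857]); c=np.array([.5857,-.0578]); a=lambda v:np.arctan2(v[1],v[0])
p=T[:2,3]; print("keeper angle",(a(p-h)-a(c-h))%(2*np.pi),"r",np.hypot(*(p-h)),"pin-centre",np.hypot(*(p-c)))
E
```

```text
[ 0.6227 -0.0701  0.111 ] [-12.9   0.5  10.3]
keeper angle 0.006933925455241852 r 0.05166525758019598 pin-centre 0.039035478332587845
```

Request:
carry_out(motion="0 0 0 0;0 0 0 0;0 0 0 0;0 0 0 0;0 0 0 0;0 0 0 0;0 0 0 0;0 0 0 0", grip=-0.45)

```text
time: 60.05
tool_pos: [0.6288, -0.0713, 0.1106]
ee_rot: [3.142, -0.0, 2.074]
wrist_force: [0.9, -0.1, 0.1]
width: 0.0256
finger_force: 0.0
```

Request:
carry_out(motion="0 0 -0.03 0;0 0 -0.08 0;0 0 -0.16 0;0 0 -0.26 0;0 0 -0.38 0;0 0 -0.5 0;0 0 -0.62 0;0 0 -0.67 0")

```text
time: 60.85
tool_pos: [0.6299, -0.0715, 0.2155]
ee_rot: [3.137, 0.004, 2.074]
wrist_force: [-0.4, 0.8, 0.4]
width: 0.0261
finger_force: 0.0
```

```bash
python3 - <<'E'
from h import *
T,o=tcp(); print(T[:3,3].round(4),o["wrist_force"].round(1),o["width"]); W=snap("wrist","w17"); i=W["image"].astype(int)
h=np.array([.672,-.0857]); c=np.array([.5857,-.0578]); a=lambda v:np.arctan2(v[1],v[0])
m=(i.max(2)<60).astype(np.uint8); k,l,st,ce=cv2.connectedComponentsWithStats(m); u=proj(W,(.63,-.0722,.105)); print("pin home pred",u.round(1), "hinge",proj(W,(.672,-.0857,.089)).round(1))
for j in range(1,k):
    if st[j][4]>60 and np.hypot(*(ce[j]-u))<90:
        p=onz(W,ce[j],.105)[:2]; print(st[j],ce[j].round(1),p.round(4),"ang",((a(p-h)-a(c-h)+np.pi)%(2*np.pi)-np.pi).round(3),np.hypot(*(p-h)).round(4))
w=(i.min(2)>150).astype(np.uint8); k,l,st,ce=cv2.connectedComponentsWithStats(w); q=1+st[1:,4].argmax()
cc=max(cv2.findContours((l==q).astype(np.uint8),0,1)[0],key=len)[:,0]; cc=[p for p in cc if 1<p[0]<510 and 1<p[1]<382]; print("disc",cfit(W,cc,.076))
snap("scene","scene9");snap("side","side9")
E
```

```text
[ 0.6299 -0.0715  0.2155] [-0.4  0.8  0.4] 0.026132161025042105
pin home pred [253.  193.2] hinge [284.2 219.7]
[202 138  30  31 706] [216.6 153.1] [ 0.585  -0.0556] ang -0.021 0.092
[ 202  188  107  151 2367] [258.6 261.2] [ 0.6676 -0.1297] ang 1.784 0.0442
[190 217  20  15 109] [199.8 223.5] [ 0.601  -0.1215] ang 0.78 0.0795
disc (array([ 0.5851, -0.0579]), np.float64(0.0715), 300, np.float64(0.00018))
```

My picture allowance is used up, so I'll check the keeper in numbers. I'll sample the darkness along the pin's axis for each possible keeper angle, in all three cameras.

```bash
python3 - <<'E'
from h import *
h=np.array([.672,-.0857]); c=np.array([.5857,-.0578]); a0=np.arctan2(*(c-h)[::-1])
V={n:(load(n),cv2.GaussianBlur(cv2.cvtColor(load(n)["image"],cv2.COLOR_RGB2GRAY),(3,3),0)) for n in ("w17","scene9","side9","w16")}
for k in np.arange(-.2,2.2,.1):
    p=h+.044*np.array([np.cos(a0+k),np.sin(a0+k)]); r=[]
    for n,(s,g) in V.items():
        v=[g[int(round(q[1])),int(round(q[0]))] for q in (proj(s,(*p,z)) for z in (.095,.102,.109,.116))]; r.append(f"{int(np.mean(v))}/{max(v)}")
    print(round(k,2),dict(zip(V,r)))
# keeper arm near home: pixel just beside vs lid, along arm
s,g=V["w17"]; 
for k in (-.15,0,.1,.2,.3,1.7): print(k,[int(g[int(round(q[1])),int(round(q[0]))]) for q in (proj(s,(*(h+r*np.array([np.cos(a0+k),np.sin(a0+k)])),.089)) for r in (.01,.018,.026,.034))])
E
```

```text
-0.2 {'w17': '228/233', 'scene9': '142/164', 'side9': '124/194', 'w16': '240/241'}
-0.1 {'w17': '150/229', 'scene9': '126/164', 'side9': '72/107', 'w16': '240/241'}
0.0 {'w17': '44/67', 'scene9': '80/85', 'side9': '65/77', 'w16': '239/240'}
0.1 {'w17': '28/40', 'scene9': '32/45', 'side9': '65/76', 'w16': '238/239'}
0.2 {'w17': '34/41', 'scene9': '20/21', 'side9': '64/76', 'w16': '236/238'}
0.3 {'w17': '38/43', 'scene9': '44/54', 'side9': '64/77', 'w16': '234/235'}
0.4 {'w17': '84/122', 'scene9': '99/144', 'side9': '84/114', 'w16': '234/234'}
0.5 {'w17': '119/124', 'scene9': '80/116', 'side9': '106/137', 'w16': '235/236'}
0.6 {'w17': '99/121', 'scene9': '73/114', 'side9': '132/176', 'w16': '234/237'}
0.7 {'w17': '75/114', 'scene9': '81/118', 'side9': '132/203', 'w16': '230/233'}
0.8 {'w17': '62/64', 'scene9': '85/114', 'side9': '129/196', 'w16': '143/200'}
0.9 {'w17': '62/64', 'scene9': '60/66', 'side9': '117/178', 'w16': '111/113'}
1.0 {'w17': '62/66', 'scene9': '52/52', 'side9': '104/140', 'w16': '117/121'}
1.1 {'w17': '76/105', 'scene9': '52/53', 'side9': '86/114', 'w16': '115/120'
[... 306 characters left out ...]
104/130'}
1.6 {'w17': '101/104', 'scene9': '117/121', 'side9': '74/100', 'w16': '41/64'}
1.7 {'w17': '99/103', 'scene9': '118/122', 'side9': '82/94', 'w16': '25/38'}
1.8 {'w17': '101/107', 'scene9': '117/119', 'side9': '107/121', 'w16': '34/43'}
1.9 {'w17': '105/107', 'scene9': '116/117', 'side9': '130/146', 'w16': '41/60'}
2.0 {'w17': '111/118', 'scene9': '114/118', 'side9': '139/154', 'w16': '107/110'}
2.1 {'w17': '118/122', 'scene9': '106/118', 'side9': '138/153', 'w16': '114/118'}
2.2 {'w17': '118/127', 'scene9': '95/121', 'side9': '139/177', 'w16': '121/124'}
-0.15 [55, 52, 73, 231]
0 [53, 55, 54, 99]
0.1 [53, 55, 55, 99]
0.2 [53, 56, 55, 57]
0.3 [53, 54, 53, 38]
1.7 [56, 105, 106, 102]
```

The keeper stands at about 0.17 rad, because the pin slipped in the pads just before the stop. I'll push it home with closed fingers from behind, turned square to the push.

Request:
carry_out(motion="-0.02 -0.02 0 0.03;-0.05 -0.05 0 0.07;-0.08 -0.08 0 0.11;-0.11 -0.11 0 0.15;-0.14 -0.14 0 0.19;-0.165 -0.17 0 0.23;-0.165 -0.17 0 0.26;-0.165 -0.17 0 0.26", grip=-1)

```text
time: 61.8
tool_pos: [0.6177, -0.1053, 0.2097]
ee_rot: [-3.139, -0.0, 1.257]
wrist_force: [0.5, -0.2, -0.0]
width: 0.0005
finger_force: 0.0
```

Request:
carry_out(motion="0 0 0 0;0 0 0 0;0 0 0 0;0 0 0 0;0 0 0 0;0 0 0 0;0 0 0 0;0 0 0 0")

```text
time: 62.6
tool_pos: [0.6183, -0.1053, 0.2113]
ee_rot: [3.142, -0.0, 1.257]
wrist_force: [-0.0, -0.3, 0.1]
width: 0.0005
finger_force: 0.0
```

```bash
python3 - <<'E'
from h import *
T,o=tcp(); print(T[:3,:].round(4),o["width"]); print(mv((.6188,-.1052,.112)).round(3)); print("from there to contact-at-home",(T[:3,:3].T@np.array([.6252-.6188,-.0852+.1052,0])/.15).round(3))
E
```

```text
[[ 3.084e-01  9.513e-01  1.000e-04  6.183e-01]
 [ 9.513e-01 -3.084e-01  1.000e-04 -1.053e-01]
 [ 1.000e-04  1.000e-04 -1.000e+00  2.113e-01]] 0.0005075497849969107
[0.001 0.003 0.662]
from there to contact-at-home [ 0.14  -0.001  0.   ]
```

Request:
carry_out(motion="0 0 0.08 0;0 0 0.18 0;0 0 0.28 0;0 0 0.38 0;0 0 0.48 0;0 0 0.57 0;0 0 0.63 0;0 0 0.66 0")

```text
time: 63.4
tool_pos: [0.6178, -0.1051, 0.1107]
ee_rot: [-3.14, 0.0, 1.257]
wrist_force: [0.7, 0.1, -0.0]
width: 0.0007
finger_force: 0.0
```

Request:
carry_out(motion="0.02 0 0 0;0.04 0 0 0;0.06 0 0 0;0.08 0 0 0;0.1 0 0 0;0.12 0 0 0;0.13 0 0 0;0.14 0 0 0")

```text
time: 64.2
tool_pos: [0.6244, -0.0865, 0.1124]
ee_rot: [-3.141, 0.003, 1.257]
wrist_force: [-2.3, -5.6, 3.0]
width: 0.0003
finger_force: 3.0
```

Request:
carry_out(motion="0.005 0 0 0;0.01 0 0 0;0.015 0 0 0;0.015 0 0 0;0.02 0 0 0;0.02 0 0 0;0.02 0 0 0;0.02 0 0 0")

```text
time: 65.0
tool_pos: [0.6244, -0.0863, 0.1125]
ee_rot: [-3.141, 0.007, 1.255]
wrist_force: [-4.0, -7.8, 2.0]
width: 0.0004
finger_force: 4.6
```

The tool no longer advances and the force is rising (about 9 N), so the keeper is against its stop. I'll back off, lift clear and verify.

Request:
carry_out(motion="-0.02 0 0 0;-0.05 0 0 0;-0.08 0 0 0;-0.11 0 0 0;-0.14 0 0 0;-0.14 0 -0.05 0;-0.14 0 -0.15 0;-0.14 0 -0.25 0")

```text
time: 65.8
tool_pos: [0.6195, -0.1023, 0.1514]
ee_rot: [3.141, -0.0, 1.257]
wrist_force: [-0.3, -1.0, -0.4]
width: 0.0006
finger_force: 0.0
```

Request:
carry_out(motion="0 0 -0.1 0;0 0 -0.2 0;0 0 -0.35 0;0 0 -0.5 0;0 0 -0.65 0;0 0 -0.8 0;0 0 -0.9 0;0 0 -0.9 0")

```text
time: 66.6
tool_pos: [0.6203, -0.1025, 0.2894]
ee_rot: [3.134, -0.001, 1.257]
wrist_force: [0.6, 0.2, 0.3]
width: 0.0007
finger_force: 0.0
```

```bash
python3 - <<'E'
from h import *
T,o=tcp(); print(T[:3,3].round(4),o["time"])
for cam in ("wrist","scene","side"): snap(cam,cam+"10")
h=np.array([.672,-.0857]); c=np.array([.5857,-.0578]); a0=np.arctan2(*(c-h)[::-1])
V={n:(load(n),cv2.GaussianBlur(cv2.cvtColor(load(n)["image"],cv2.COLOR_RGB2GRAY),(3,3),0)) for n in ("wrist10","scene10","side10")}
for k in np.arange(-.3,.55,.05):
    p=h+.044*np.array([np.cos(a0+k),np.sin(a0+k)]); r=[]
    for n,(s,g) in V.items():
        v=[g[int(round(q[1])),int(round(q[0]))] for q in (proj(s,(*p,z)) for z in (.102,.109,.116)) if 0<q[0]<511 and 0<q[1]<383]; r.append(int(np.mean(v)) if v else None)
    print(round(k,2),r)
W=load("wrist10");i=W["image"].astype(int); w=(i.min(2)>150).astype(np.uint8); k,l,st,ce=cv2.connectedComponentsWithStats(w); q=1+st[1:,4].argmax()
cc=max(cv2.findContours((l==q).astype(np.uint8),0,1)[0],key=len)[:,0]; cc=[p for p in cc if 1<p[0]<510 and 1<p[1]<382]; print("disc",st[q],cfit(W,cc,.076))
for n in ("side10","scene10"):
    S=load(n); H=cv2.cvtColor(S["image"],cv2.COLOR_RGB2HSV); m=((H[...,0]>5)&(H[...,0]<20)&(H[...,1]>95)).astype(np.uint8); u=proj(S,(.6582,-.2475,.13)); k,l,st,ce=cv2.connectedComponentsWithStats(m)
    print(n,u.round(1),[(st[i].tolist(),ce[i].round(1)) for i in range(1,k) if st[i][4]>60 and np.hypot(*(ce[i]-u))<30])
E
```

```text
[ 0.6203 -0.1025  0.2894] 66.6
-0.3 [238, 109, 108]
-0.25 [202, 66, 108]
-0.2 [107, 65, 105]
-0.15 [38, 55, 83]
-0.1 [29, 37, 59]
-0.05 [42, 27, 58]
-0.0 [49, 23, 57]
0.05 [49, 21, 57]
0.1 [48, 21, 57]
0.15 [59, 35, 58]
0.2 [122, 74, 60]
0.25 [177, 83, 60]
0.3 [232, 123, 60]
0.35 [235, 117, 63]
0.4 [234, 109, 88]
0.45 [234, 101, 103]
0.5 [235, 92, 109]
disc [  152    78   122   123 10738] (array([ 0.5851, -0.0579]), np.float64(0.0714), 332, np.float64(0.00021))
side10 [302.4 208.5] [([297, 196, 13, 26, 270], array([302.8, 208.4]))]
scene10 [357.7 207.9] [([352, 194, 36, 29, 471], array([365.3, 207.8]))]
```

The keeper reads about 0 rad, the lid is 1 mm or less off the pot's axis, and the rod hangs where it was. I'll hand the job in.

```bash
python3 -c "
from bench import robot
print(robot.close_job())"
```

```text
the job is handed in; nothing more can be done
None
```

The job is handed in, with no verdict returned: both bushes present are in the pot (no nuts were on the table), stirred four rounds, the rod hangs in its rest, the lid is seated about 1 mm off the pot's axis, and the keeper is at its stop (about 0 rad).

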